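# Swing a notched rail into line in a drilling jig

### The job

Load the notched pine rail into the drilling jig. With the rail still lying askew, bring its V-notch onto the steel post, then swing the rail about the post, notch kept on it, until its edge comes up against the round nose of the stop under the drill plate; press it home there, near the middle of its length, with a steady push of about 10 N for a second so that it bears on post and stop together. Then push the red handle of the toggle clamp right down so the clamp holds the rail like that. The stop is set by hand, so feel for it, keep every push gentle because the soft pine bruises, keep the rail flat on the base, and leave everything else on the bench alone.

Things in the scene. Friction and masses are not known exactly. Their poses are not given: they have to be found in the camera images.
- rail_center (a point): Centre (half-way up) of the loose pine rail, 300 long, 46 wide, 34 high, about 0.3 kg, flat on the jig base. x: across, towards the edge with the V-notch. y: along the rail, from its notched end to its free end. z: up. It starts turned 0.45 to 0.72 rad anticlockwise from the jig's y, free end towards the robot, notch clear of the post. Bruises above 15 N on the post or 10 N on the stop.
- rail_notch (a point): On the rail, half-way up: the point where the post's axis lies once the V-notch is fully seated on the post: 105 mm from rail_center towards the notched end, 21 mm towards the notched edge. The notch is a 90 degree V, 16 deep, 32 wide at its mouth, cut through the full height, 45 mm from the rail's end; it centres itself on the post when pushed.
- jig: Drilling jig, screwed to the bench: slick waxed dark plywood base 18 thick, z up. Origin at its underside, on the jig's line: y runs along that line, where the rail belongs (the stop's setting turns it up to 6 degrees off); x points across, from the side where the rail starts, past the line, to the stop's side. Base spans x -270 to 110, y -245 to 315. A tape and an offcut lie on it.
- post (a point): On the axis of the fixed steel post, diameter 20, standing 40 high on the base (jig x 0, y -130); the point is 17 above the base, level with rail_center. Axes as the jig's.
- stop_nominal (a point): Where the tip of the stop's round steel nose (16 thick, upright, 42 high) would be at its middle setting: jig x 2, y 50, 17 above the base; fixed to the base, not to the stop. The real nose is set up to 18 mm either side of it along jig x, and must be felt. It faces jig -x. A steel drill plate, 50 wide, overhangs it by 29, underside 42 above the base. It does not give.
- clamp_pivot (a point): Hinge axis of the clamp's handle (along jig x), 51 above the bench, at jig x -21, y 204, beyond the rail's free end. Axes turn with the handle: its y points from the hinge along the handle. The steel bracket reaches jig y 162 to 218, 74 above the bench.
- clamp_grip (a point): On the clamp's red handle, a round grip 17 thick, its axis running from 40 to 102 mm from the hinge; this point is 80 mm out. Open, it stands up, leaning 66 degrees above level over the side away from the rail; pushed on it from above and from the rail's side it folds down to level, pointing along jig +y, 53 above the bench. Axes as clamp_pivot.
- clamp_handle (a joint): Angle of the clamp's handle in rad: 0 open (start, handle up), 1.15 fully down (closed). Over-centre: it takes about 2 to 4 N at the grip, stays where it is left, and locks when down. The linked arm comes over the rail's free end and its sprung rubber foot, a 58 mm strip, lands 25 mm from that end, pressing some 5 to 9 N.

How it is judged:
By the outcome, as a careful person would: the job done as asked, in the order asked, and still so for the second after the job is handed in, with the robot touching nothing.
It also fails if it takes over 67 s, if anything falls off the work surface, if the arm or the gripper's body presses on something with over 40 N, if the wrist force passes 120 N, or if a joint passes its speed limit or range.

### The arm

A 6-joint arm with a two-finger parallel gripper is mounted at the origin on the work surface. World frame = base frame: x ahead of the robot, y to its left, z up, the work surface at z = 0. Lengths are in m, angles in rad, forces in N, time in s.
With the tool pointing down it reaches from about 0.3 to 0.775 m from the base axis. Payload 14.6 kg.
Tool frame: the origin (TCP) lies between the finger pads; the fingertips stand 8 mm ahead of it and the grasp point (between the pads) lies 11 mm behind it; x points along the fingers, y is the direction in which the jaws open and shut, and the axes are right-handed (so a half turn about x gives the same grasp; the last joint's range is limited). The gripper opens to 85 mm and grips with 20 to 120 N. Pads are 22 mm wide; open, the fingers measure 114 mm over their backs; the gripper's body (76 mm by 85 mm) begins 54 mm behind the grasp point. The pads swing forward as they close: fully open they stand 13 mm farther back than shut.
Start: joints at [1.159, 0.3, 1.521, -0, 1.321, -0.067], TCP at [0.186, 0.518, 0.239] pointing down, gripper open.
Joint ranges: [-3.03, 3.03], [-0.79, 2.21], [0.23, 2.52], [-1.04, 4.18], [0, 3.07], [-2.55, 2.55]. Speed limits (rad/s): [2.22, 2.22, 2.57, 3.14, 3.14, 3.14].

### API

Orientations are given as a unit quaternion [x, y, z, w].
In Python, from rig import r gives the robot as it stands.
- The arm moves only by the tool move_arm, never from a script. Its argument "motion" is a list of rows, each an object of numbers: "gripper": the opening, from 0 (shut) to 1 (fully open); "x", "y", "z": the shift along the tool's x, y, z in mm; "ax", "ay", "az": the turn, a rotation vector about the tool's x, y, z in units of 5 degrees (1.0 is 5 degrees). A call has 1 to 8 rows; each row shifts and turns the commanded pose from where the row before left it, along the tool's axes as they then stand; what a row does not reach is not made up. A row lasts 1/12 s, in which the tool goes at most 41.7 mm and 7.16 degrees, less where a joint would pass 70% of its speed; a pose out of reach is approached as far as the arm can. A call is refused whole if a number of a shift passes 41.7 or a number of a turn 1, either way. A call with a gripper value outside its range is refused whole. The fingers move at their own pace and stop on an object; the grip force is fixed at half the most. Time passes only in rows, so rows that do not move let the fingers close. It gives the time, the measured TCP pose, the force and the opening at its end, in the units of the state.
- r.get_state(): the state, without advancing time (a new reading comes with each control period).
- r.get_image(name): name is "scene" or "top"; returns a dict with "frame" (384x512x3 uint8, red, green, blue), "intrinsics" (3x3 intrinsics, pixels), "extrinsics" (4x4, takes a point from camera to world coordinates). Camera axes: x right, y up, looking along -z (the intrinsics and any distortion apply to the point x, -y, -z); pixel columns grow to the right and rows downward; lengths in m; the calibration is good to about 2 mm. A picture is of the moment at which its call begins. There is no depth.
- r.job_done(): hands the job in, once; it reports no verdict.
The state is a dict: "t": time; "qpos": joint angles; "joint_vel": joint speeds; "joint_torque": joint torques, N m; "position": TCP position; "tool_rot": TCP orientation; "wrist_force": force on the tool from outside, world axes, zero at the start; "ft_torque": the same for the moment, N m; "opening": opening from 0.0 (shut) to 1.0 (fully open).
Only numpy, scipy, OpenCV 4.12 (cv2) and the standard library are available. Lean on these libraries where they do the work, as an engineer would, in place of code of your own. Each camera call takes 0.05 s, during which the arm holds its last target. There are 200 camera calls.

## Working session

There is one attempt and no reset: what is moved stays moved. The work goes in short steps, Python scripts to look and compute and a tool call to move; the robot and the scene stay as the last step left them, time stands still between calls to the robot, and variables do not carry over. Pictures are saved under pics/ and viewed, about 8 in all and at most 12, crops included, and the job is handed in when it is done.

Besides the shell and the picture viewer there is one more tool, called after "Emit:" by a JSON object that holds its "op" and its "data", one argument or row to a line. move_arm: Moves the arm, as the interface text tells. Its arguments: {"type":"object","properties":{"motion":{"type":"array","items":{"type":"object","properties":{"gripper":{"type":"number"},"x":{"type":"number"},"y":{"type":"number"},"z":{"type":"number"},"ax":{"type":"number"},"ay":{"type":"number"},"az":{"type":"number"}}}}},"required":["motion"]}

```bash
mkdir -p pics; ls
python3 - <<'E'
from rig import r
import cv2,json,numpy as np
s=r.get_state();print({k:np.round(v,3).tolist() for k,v in s.items()})
for n in("scene","top"):
    d=r.get_image(n);cv2.imwrite(f"pics/{n}0.png",d["frame"][...,::-1]);np.savez(f"{n}.npz",K=d["intrinsics"],T=d["extrinsics"])
    print(n,np.round(d["intrinsics"],1).tolist(),np.round(d["extrinsics"],3).tolist(),[k for k in d])
E
```

```text
pics
{'t': 0.0, 'qpos': [1.159, 0.3, 1.522, -0.0, 1.321, -0.067], 'joint_vel': [-0.002, 0.0, -0.0, -0.0, 0.001, -0.0], 'joint_torque': [-0.001, -54.351, -36.178, -0.0, 0.004, -0.0], 'position': [0.186, 0.517, 0.239], 'tool_rot': [0.121, 0.697, -0.122, 0.697], 'wrist_force': [-0.176, 0.379, 0.341], 'ft_torque': [0.041, -0.054, 0.015], 'opening': 1.002}
scene [[381.0, 0.0, 258.1], [0.0, 381.0, 189.2], [0.0, 0.0, 1.0]] [[-0.617, -0.663, 0.424, 0.876], [0.787, -0.51, 0.347, 0.275], [-0.014, 0.548, 0.837, 0.785], [0.0, 0.0, 0.0, 1.0]] ['frame', 'intrinsics', 'extrinsics']
top [[357.7, 0.0, 259.9], [0.0, 357.7, 187.4], [0.0, 0.0, 1.0]] [[-0.125, 0.963, -0.241, 0.376], [-0.992, -0.12, 0.036, 0.017], [0.006, 0.243, 0.97, 0.795], [0.0, 0.0, 0.0, 1.0]] ['frame', 'intrinsics', 'extrinsics']
```

View pics/scene0.png

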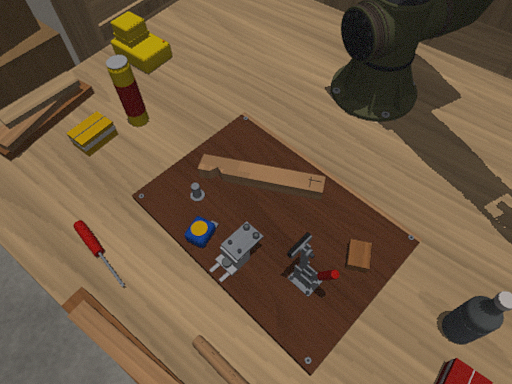

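View pics/top0.png

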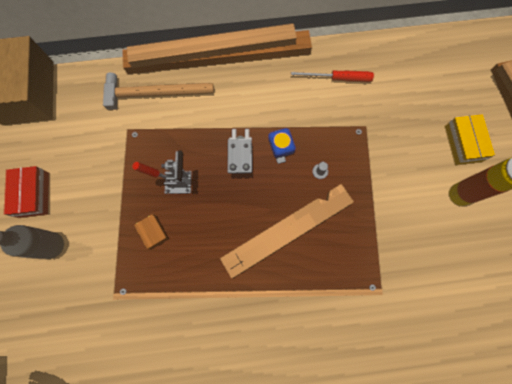

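The views show the dark base with its jig y pointing left in the top view. The post is at (321,168), the notched rail runs from (228,268) to (345,195), the clamp is at (175,175) and the drill plate at (239,153).

```bash
cat > h.py <<'E'
import numpy as np,cv2
def cam(n):
    d=np.load(f"{n}.npz");return d["K"],d["T"]
def ray(n,uv):
    K,T=cam(n);uv=np.atleast_2d(np.array(uv,float))
    c=np.c_[(uv[:,0]-K[0,2])/K[0,0],-(uv[:,1]-K[1,2])/K[1,1],-np.ones(len(uv))]
    return T[:3,3],c@T[:3,:3].T
def plane(n,uv,z):
    o,d=ray(n,uv);return o+d*((z-o[2])/d[:,2])[:,None]
def proj(n,P):
    K,T=cam(n);c=(np.atleast_2d(P)-T[:3,3])@T[:3,:3];return np.c_[K[0,0]*c[:,0]/-c[:,2]+K[0,2],K[1,1]*c[:,1]/c[:,2]+K[1,2]]
def tri(a,b):
    o1,d1=ray("scene",a);o2,d2=ray("top",b);d1=d1[0];d2=d2[0]
    s=np.linalg.lstsq(np.c_[d1,-d2],o2-o1,rcond=None)[0];p,q=o1+s[0]*d1,o2+s[1]*d2
    return (p+q)/2,np.linalg.norm(p-q)
E
cat > m.py <<'E'
from h import *
im=cv2.imread("pics/top0.png")
sc=plane("top",[(135,135),(358,131),(372,287),(123,292)],.018)[:,:2]
print("screws",sc.round(4).tolist())
print("corners",plane("top",[(127.5,128.5),(366,126),(381.5,290),(114.5,292)],.018)[:,:2].round(4).tolist())
print("post",plane("top",[(322,167)],.058).round(4), "tri",tri((197,185.5),(322,167)))
hsv=cv2.cvtColor(im,cv2.COLOR_BGR2HSV)
print(hsv[235,285],hsv[225,300],hsv[270,231],hsv[200,250],hsv[230,150])
roi=np.zeros(im.shape[:2],np.uint8);roi[170:285,210:365]=255
m=((hsv[...,2]>140)&(hsv[...,1]>60)).astype(np.uint8)&roi
cs=max(cv2.findContours(m,0,1)[0],key=cv2.contourArea)
P=plane("top",cs[:,0,:],.052)[:,:2]
rc=cv2.minAreaRect((P*1000).astype(np.float32));print(rc,cv2.boxPoints(rc).tolist())
def crop(i,x0,y0,x1,y1,f):return cv2.resize(i[y0:y1,x0:x1],None,fx=f,fy=f,interpolation=cv2.INTER_CUBIC)
v=im.copy();cv2.drawContours(v,[cs],-1,(0,255,0),1)
a=crop(v,110,120,390,300,2.8);cv2.imwrite("pics/c1.png",a)
E
python3 m.py
```

```text
screws [[0.7289, 0.2598], [0.6752, -0.2562], [0.3263, -0.2182], [0.3813, 0.2988]]
corners [[0.7472, 0.2764], [0.6853, -0.2772], [0.3178, -0.2367], [0.3836, 0.3163]]
post [[ 0.5873 -0.149   0.058 ]] tri (array([ 0.58636475, -0.14704637,  0.05699536]), np.float64(0.00478503964364763))
[ 15 140 211] [ 15 142 207] [ 15 143 195] [ 11 172  95] [ 14 176 165]
((464.69732666015625, -56.81648254394531), (47.71247482299805, 302.3040466308594), 24.367626190185547) [[380.6025085449219, 71.0276107788086], [505.3300476074219, -204.34625244140625], [548.7921142578125, -184.66058349609375], [424.0646057128906, 90.71328735351562]]
```

View pics/c1.png

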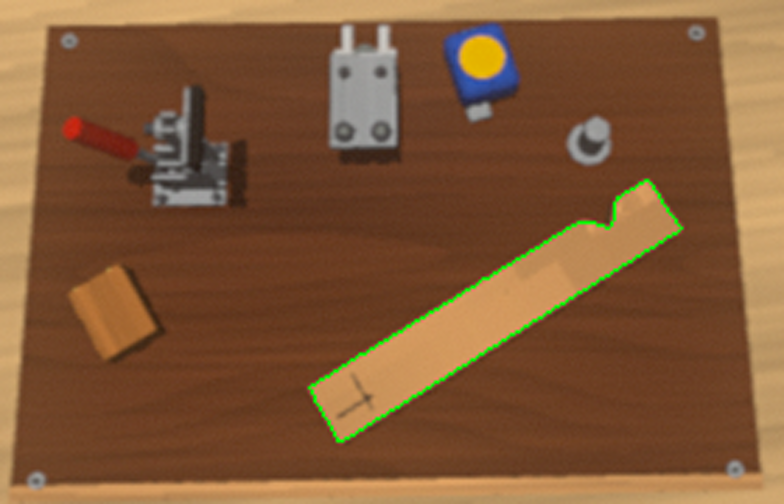

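The contour measures 302 x 47.7 against a true 300 x 46, and the post fits the base frame to about 2 mm. Next I'll plan the approach.

```bash
cat > p.py <<'E'
import numpy as np
from scipy.spatial.transform import Rotation as R
from rig import r
post=np.array([.589,-.151]);jy=np.array([.109,.994]);jx=np.array([.994,-.109])
C=np.array([.4647,-.0568]);ry=np.array([-.4126,.911]);rx=np.array([.911,.4126])
def st(): 
    s=r.get_state();print("t",round(s["t"],2),"pos",np.round(np.array(s["position"])*1e3,1),"F",np.round(s["wrist_force"],2),"T",np.round(s["ft_torque"],2),"op",round(s["opening"],3));return s
def plan(xy,z,jaw=None):
    s=r.get_state();M=R.from_quat(s["tool_rot"]).as_matrix();print("tilt",M[:,0].round(3),"jaw",M[:,1].round(3))
    if jaw is not None:
        t=np.r_[jaw,0];t/=np.linalg.norm(t)
        if t@M[:,1]<0:t=-t
        a=np.arctan2(np.cross(M[:,1],t)@M[:,0],M[:,1]@t)
        print("turn ax units",np.degrees(a)/5)
        N=np.c_[[0,0,-1],t,np.cross([0,0,-1],t)]
        print("full rotvec tool units",(np.degrees(R.from_matrix(M.T@N).as_rotvec())/5).round(2))
        M=N
    print("shift tool mm",(M.T@(np.r_[xy,z]-np.array(s["position"]))*1e3).round(1))
E
python3 -c "
from p import *
s=st();g=C-.04*ry;print(g);plan(g,.12,rx);print(np.round((post-(C-.105*ry+.021*rx))@np.c_[rx,ry],4))"
```

```text
t 0.1 pos [185.8 517.4 238.8] F [ 0.46 -0.49  0.07] T [-0.    0.    0.02] op 1.001
[ 0.481204 -0.09324 ]
tilt [-0.    -0.001 -1.   ] jaw [ 0.338  0.941 -0.001]
turn ax units 9.1759360561832
full rotvec tool units [9.18 0.   0.01]
shift tool mm [118.8  17.1 678.2]
[ 0.0534 -0.0321]
```

Emit:
{"op": "move_arm", "data": {
  "motion": [
    {"ax": 0.92},
    {"ax": 0.92},
    {"ax": 0.92},
    {"ax": 0.92},
    {"ax": 0.92},
    {"ax": 0.92},
    {"ax": 0.92},
    {"ax": 0.92}
  ]
}}

```text
invalid input at $.motion[0]: expected keys gripper, x, y, z, ax, ay, az
```

Emit:
{"op": "move_arm", "data": {
  "motion": [
    {"ax": 0.92},
    {"ax": 0.92},
    {"z": 37,"y": 1},
    {"z": 37,"y": 1},
    {"z": 37,"y": 1},
    {"z": 37,"y": 1},
    {"z": 37,"y": 1},
    {"z": 37,"y": 1}
  ]
}}

```text
invalid input at $.motion[0]: expected keys gripper, x, y, z, ax, ay, az
```

Emit:
{"op": "move_arm", "data": {
  "motion": [
    {"z": 37,"y": 1},
    {"z": 37,"y": 1},
    {"z": 37,"y": 1},
    {"z": 37,"y": 1},
    {"z": 37,"y": 1},
    {"z": 37,"y": 1},
    {"z": 37,"y": 1},
    {"z": 37,"y": 1}
  ]
}}

```text
invalid input at $.motion[0]: expected keys gripper, x, y, z, ax, ay, az
```

Emit:
{"op": "move_arm", "data": {
  "motion": [
    {"z": 37,"y": 1},
    {"z": 37,"y": 1},
    {"z": 37,"y": 1},
    {"z": 37,"y": 1},
    {"x": 30},
    {"x": 30},
    {"x": 30},
    {"x": 15}
  ]
}}

```text
invalid input at $.motion[0]: expected keys gripper, x, y, z, ax, ay, az
```

```bash
python3 -c "
from p import *
s=st();g=C-.04*ry;plan(g,.032,rx)"
```

```text
t 0.1 pos [185.8 517.4 238.8] F [ 0.46 -0.49  0.07] T [-0.    0.    0.02] op 1.001
tilt [-0.    -0.001 -1.   ] jaw [ 0.338  0.941 -0.001]
turn ax units 9.1759360561832
full rotvec tool units [9.18 0.   0.01]
shift tool mm [206.8  17.1 678.2]
```

Emit:
{"op": "move_arm", "data": {
  "motion": [
    {"gripper": 1,"x": 0,"y": 0,"z": 0,"ax": 0.92,"ay": 0,"az": 0},
    {"gripper": 1,"x": 0,"y": 0,"z": 0,"ax": 0.92,"ay": 0,"az": 0},
    {"gripper": 1,"x": 0,"y": 0,"z": 0,"ax": 0.92,"ay": 0,"az": 0},
    {"gripper": 1,"x": 0,"y": 0,"z": 0,"ax": 0.92,"ay": 0,"az": 0},
    {"gripper": 1,"x": 0,"y": 0,"z": 0,"ax": 0.92,"ay": 0,"az": 0},
    {"gripper": 1,"x": 0,"y": 0,"z": 0,"ax": 0.92,"ay": 0,"az": 0},
    {"gripper": 1,"x": 0,"y": 0,"z": 0,"ax": 0.92,"ay": 0,"az": 0},
    {"gripper": 1,"x": 0,"y": 0,"z": 0,"ax": 0.92,"ay": 0,"az": 0}
  ]
}}

```text
t: 0.77
position: [0.1858, 0.5175, 0.2389]
tool_rot: [0.336, 0.622, -0.336, 0.622]
wrist_force: [0.9, 0.4, 0.7]
opening: 1.0
```

Emit:
{"op": "move_arm", "data": {
  "motion": [
    {"gripper": 1,"x": 0,"y": 0,"z": 0,"ax": 0.92,"ay": 0,"az": 0},
    {"gripper": 1,"x": 0,"y": 0,"z": 0,"ax": 0.92,"ay": 0,"az": 0},
    {"gripper": 1,"x": 0,"y": 1,"z": 37,"ax": 0,"ay": 0,"az": 0},
    {"gripper": 1,"x": 0,"y": 1,"z": 37,"ax": 0,"ay": 0,"az": 0},
    {"gripper": 1,"x": 0,"y": 1,"z": 37,"ax": 0,"ay": 0,"az": 0},
    {"gripper": 1,"x": 0,"y": 1,"z": 37,"ax": 0,"ay": 0,"az": 0},
    {"gripper": 1,"x": 0,"y": 1,"z": 37,"ax": 0,"ay": 0,"az": 0},
    {"gripper": 1,"x": 0,"y": 1,"z": 37,"ax": 0,"ay": 0,"az": 0}
  ]
}}

```text
t: 1.43
position: [0.2827, 0.316, 0.2391]
tool_rot: [0.384, 0.594, -0.384, 0.594]
wrist_force: [0.1, 1.0, -0.2]
opening: 0.994
```

Emit:
{"op": "move_arm", "data": {
  "motion": [
    {"gripper": 1,"x": 0,"y": 1,"z": 37,"ax": 0,"ay": 0,"az": 0},
    {"gripper": 1,"x": 0,"y": 1,"z": 37,"ax": 0,"ay": 0,"az": 0},
    {"gripper": 1,"x": 0,"y": 1,"z": 37,"ax": 0,"ay": 0,"az": 0},
    {"gripper": 1,"x": 0,"y": 1,"z": 37,"ax": 0,"ay": 0,"az": 0},
    {"gripper": 1,"x": 0,"y": 1,"z": 37,"ax": 0,"ay": 0,"az": 0},
    {"gripper": 1,"x": 0,"y": 1,"z": 37,"ax": 0,"ay": 0,"az": 0},
    {"gripper": 1,"x": 0,"y": 1,"z": 37,"ax": 0,"ay": 0,"az": 0},
    {"gripper": 1,"x": 0,"y": 1,"z": 37,"ax": 0,"ay": 0,"az": 0}
  ]
}}

```text
t: 2.1
position: [0.4117, 0.0492, 0.2393]
tool_rot: [0.384, 0.594, -0.384, 0.594]
wrist_force: [1.4, 1.2, 0.5]
opening: 1.002
```

Emit:
{"op": "move_arm", "data": {
  "motion": [
    {"gripper": 1,"x": 0,"y": 1,"z": 37,"ax": 0,"ay": 0,"az": 0},
    {"gripper": 1,"x": 0,"y": 1,"z": 37,"ax": 0,"ay": 0,"az": 0},
    {"gripper": 1,"x": 0,"y": 1,"z": 37,"ax": 0,"ay": 0,"az": 0},
    {"gripper": 1,"x": 0,"y": 1,"z": 37,"ax": 0,"ay": 0,"az": 0},
    {"gripper": 1,"x": 30,"y": 0,"z": 0,"ax": 0,"ay": 0,"az": 0},
    {"gripper": 1,"x": 30,"y": 0,"z": 0,"ax": 0,"ay": 0,"az": 0},
    {"gripper": 1,"x": 30,"y": 0,"z": 0,"ax": 0,"ay": 0,"az": 0},
    {"gripper": 1,"x": 15,"y": 0,"z": 0,"ax": 0,"ay": 0,"az": 0}
  ]
}}

```text
t: 2.77
position: [0.4743, -0.0822, 0.1308]
tool_rot: [0.384, 0.595, -0.385, 0.592]
wrist_force: [-0.6, -1.1, -0.7]
opening: 1.0
```

```bash
python3 -c "
from p import *
s=st();g=C-.04*ry;plan(g,.032,rx)"
```

```text
t 2.77 pos [474.3 -82.2 130.8] F [-0.63 -1.05 -0.67] T [-0.    0.   -0.03] op 1.0
tilt [-0.004  0.001 -1.   ] jaw [ 0.912  0.41  -0.003]
turn ax units -0.03150681029573388
full rotvec tool units [-0.03 -0.03  0.04]
shift tool mm [98.8  1.7 12.9]
```

Emit:
{"op": "move_arm", "data": {
  "motion": [
    {"gripper": 1,"x": 0,"y": 1,"z": 12,"ax": 0,"ay": 0,"az": 0},
    {"gripper": 1,"x": 30,"y": 0,"z": 0,"ax": 0,"ay": 0,"az": 0},
    {"gripper": 1,"x": 0,"y": 0,"z": 0,"ax": 0,"ay": 0,"az": 0},
    {"gripper": 1,"x": 0,"y": 0,"z": 0,"ax": 0,"ay": 0,"az": 0}
  ]
}}

```text
t: 3.1
position: [0.4815, -0.0931, 0.1045]
tool_rot: [0.384, 0.594, -0.384, 0.593]
wrist_force: [1.2, 0.3, 1.5]
opening: 0.999
```

```bash
python3 -c "
from p import *
s=st();g=C-.04*ry;plan(g,.032,rx)
import cv2;cv2.imwrite('pics/t2.png',cv2.resize(r.get_image('top')['frame'][110:310,110:400,::-1],None,fx=2.5,fy=2.5))"
```

```text
t 3.1 pos [481.5 -93.1 104.5] F [1.22 0.26 1.49] T [-0.02 -0.02 -0.01] op 0.999
tilt [-0.002  0.    -1.   ] jaw [ 0.912  0.41  -0.001]
turn ax units -0.026908791307657005
full rotvec tool units [-0.03 -0.01  0.02]
shift tool mm [72.5 -0.4  0. ]
```

View pics/t2.png

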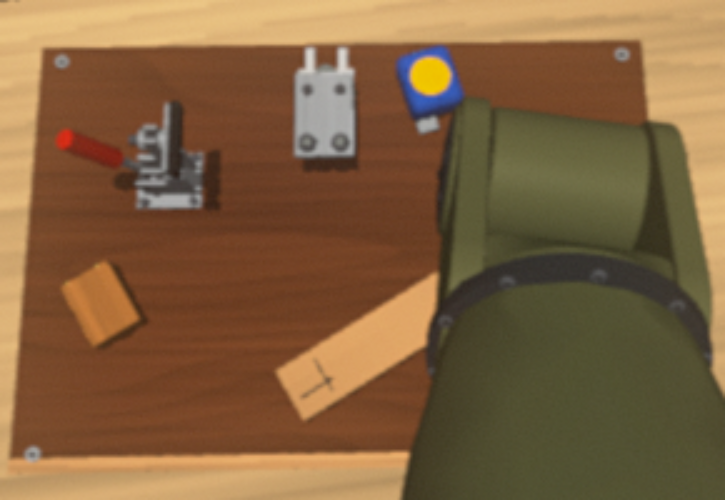

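Emit:
{"op": "move_arm", "data": {
  "motion": [
    {"gripper": 1,"x": 20,"y": 0,"z": 0,"ax": 0,"ay": 0,"az": 0},
    {"gripper": 1,"x": 20,"y": 0,"z": 0,"ax": 0,"ay": 0,"az": 0},
    {"gripper": 1,"x": 15,"y": 0,"z": 0,"ax": 0,"ay": 0,"az": 0},
    {"gripper": 1,"x": 14,"y": 0,"z": 0,"ax": 0,"ay": 0,"az": 0},
    {"gripper": 1,"x": 0,"y": 0,"z": 0,"ax": 0,"ay": 0,"az": 0},
    {"gripper": 0.7,"x": 0,"y": 0,"z": 0,"ax": 0,"ay": 0,"az": 0},
    {"gripper": 0.6,"x": 0,"y": 0,"z": 0,"ax": 0,"ay": 0,"az": 0},
    {"gripper": 0.6,"x": 0,"y": 0,"z": 0,"ax": 0,"ay": 0,"az": 0}
  ]
}}

```text
t: 3.82
position: [0.4824, -0.093, 0.0368]
tool_rot: [0.384, 0.593, -0.384, 0.595]
wrist_force: [-0.1, 0.3, 0.6]
opening: 0.611
```

Emit:
{"op": "move_arm", "data": {
  "motion": [
    {"gripper": 0.5,"x": 0,"y": 0,"z": 0,"ax": 0,"ay": 0,"az": 0},
    {"gripper": 0.5,"x": 0,"y": 0,"z": 0,"ax": 0,"ay": 0,"az": 0},
    {"gripper": 0.5,"x": 0,"y": 0,"z": 0,"ax": 0,"ay": 0,"az": 0},
    {"gripper": 0.5,"x": 0,"y": 0,"z": 0,"ax": 0,"ay": 0,"az": 0}
  ]
}}

```text
t: 4.15
position: [0.4824, -0.093, 0.0368]
tool_rot: [0.384, 0.593, -0.384, 0.595]
wrist_force: [-2.9, 0.6, 10.1]
opening: 0.528
```

```bash
python3 -c "
from p import *
s=st();g=C-.04*ry;plan(g,.032,rx)"
```

```text
t 4.15 pos [482.4 -93.   36.8] F [-2.88  0.57 10.07] T [0.12 0.4  0.12] op 0.528
tilt [ 0.002 -0.001 -1.   ] jaw [0.912 0.411 0.002]
turn ax units -0.021669936235015282
full rotvec tool units [-0.02  0.02 -0.02]
shift tool mm [ 4.8 -1.2 -0.3]
```

Emit:
{"op": "move_arm", "data": {
  "motion": [
    {"gripper": 0.5,"x": -0.5,"y": 0,"z": 0,"ax": 0,"ay": 0,"az": 0},
    {"gripper": 0.5,"x": 0,"y": 0,"z": 0,"ax": 0,"ay": 0,"az": 0}
  ]
}}

```text
t: 4.32
position: [0.4822, -0.0929, 0.0369]
tool_rot: [0.384, 0.593, -0.384, 0.594]
wrist_force: [-2.3, 0.5, 8.3]
opening: 0.528
```

Emit:
{"op": "move_arm", "data": {
  "motion": [
    {"gripper": 0.5,"x": -0.7,"y": 0,"z": 4,"ax": 0,"ay": 0,"az": 0},
    {"gripper": 0.5,"x": 0,"y": 6,"z": 7,"ax": 0,"ay": 0,"az": 0},
    {"gripper": 0.5,"x": 0,"y": 8,"z": 7,"ax": 0,"ay": 0,"az": 0},
    {"gripper": 0.5,"x": 0,"y": 8,"z": 7,"ax": 0,"ay": 0,"az": 0},
    {"gripper": 0.5,"x": 0,"y": 8,"z": 7,"ax": 0,"ay": 0,"az": 0},
    {"gripper": 0.5,"x": 0,"y": 6,"z": 0,"ax": 0,"ay": 0,"az": 0},
    {"gripper": 0.5,"x": 0,"y": 0,"z": 0,"ax": 0,"ay": 0,"az": 0},
    {"gripper": 0.5,"x": 0,"y": 0,"z": 0,"ax": 0,"ay": 0,"az": 0}
  ]
}}

```text
t: 4.98
position: [0.5283, -0.1072, 0.0369]
tool_rot: [0.384, 0.593, -0.384, 0.594]
wrist_force: [4.0, -1.0, 4.9]
opening: 0.525
```

```bash
python3 -c "
from p import *
s=st();
import cv2;
cv2.imwrite('pics/t3s.png',r.get_image('scene')['frame'][...,::-1])
f=r.get_image('scene')['frame'][100:300,130:340,::-1];cv2.imwrite('pics/t3.png',cv2.resize(f,None,fx=2.9,fy=2.9,interpolation=2))"
```

```text
t 4.98 pos [ 528.3 -107.2   36.9] F [ 4.01 -0.98  4.89] T [-0.16 -0.5  -0.15] op 0.525
```

View pics/t3.png

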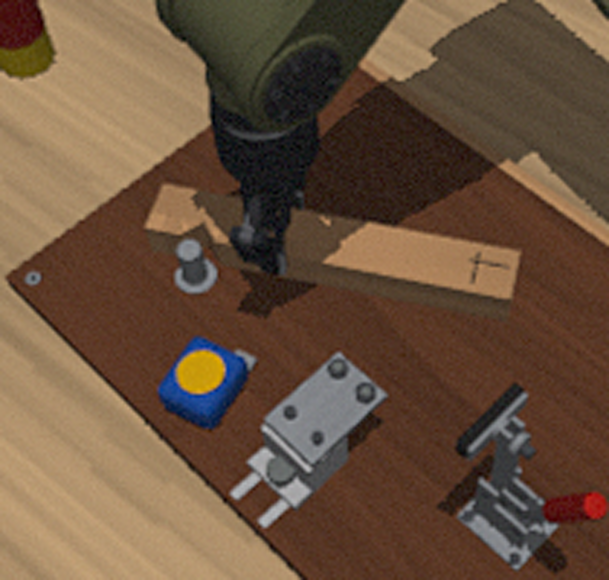

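The post at (190,262) in the crop sits at the mouth of the notch and is well aligned. I'll feel forward in small steps.

Emit:
{"op": "move_arm", "data": {
  "motion": [
    {"gripper": 0.5,"x": 0,"y": 3,"z": 0,"ax": 0,"ay": 0,"az": 0},
    {"gripper": 0.5,"x": 0,"y": 3,"z": 0,"ax": 0,"ay": 0,"az": 0},
    {"gripper": 0.5,"x": 0,"y": 2,"z": 0,"ax": 0,"ay": 0,"az": 0},
    {"gripper": 0.5,"x": 0,"y": 2,"z": 0,"ax": 0,"ay": 0,"az": 0},
    {"gripper": 0.5,"x": 0,"y": 0,"z": 0,"ax": 0,"ay": 0,"az": 0}
  ]
}}

```text
t: 5.5
position: [0.5365, -0.103, 0.0369]
tool_rot: [0.384, 0.594, -0.384, 0.594]
wrist_force: [-1.8, 0.1, 8.2]
opening: 0.532
```

Emit:
{"op": "move_arm", "data": {
  "motion": [
    {"gripper": 0.5,"x": 0,"y": 1,"z": 0,"ax": 0,"ay": 0,"az": 0},
    {"gripper": 0.5,"x": 0,"y": 1,"z": 0,"ax": 0,"ay": 0,"az": 0},
    {"gripper": 0.5,"x": 0,"y": 0,"z": 0,"ax": 0,"ay": 0,"az": 0}
  ]
}}

```text
t: 5.75
position: [0.5381, -0.1023, 0.0369]
tool_rot: [0.384, 0.594, -0.384, 0.594]
wrist_force: [-2.3, 0.3, 8.6]
opening: 0.528
```

Emit:
{"op": "move_arm", "data": {
  "motion": [
    {"gripper": 0.5,"x": 0,"y": 1,"z": 0,"ax": 0,"ay": 0,"az": 0},
    {"gripper": 0.5,"x": 0,"y": 0,"z": 0,"ax": 0,"ay": 0,"az": 0},
    {"gripper": 0.5,"x": 0,"y": 0,"z": 0,"ax": 0,"ay": 0,"az": 0}
  ]
}}

```text
t: 6.0
position: [0.539, -0.1019, 0.0369]
tool_rot: [0.384, 0.594, -0.384, 0.594]
wrist_force: [-3.1, -1.6, 9.3]
opening: 0.529
```

Emit:
{"op": "move_arm", "data": {
  "motion": [
    {"gripper": 0.5,"x": 0,"y": 1,"z": 0,"ax": 0,"ay": 0,"az": 0},
    {"gripper": 0.5,"x": 0,"y": 0,"z": 0,"ax": 0,"ay": 0,"az": 0},
    {"gripper": 0.5,"x": 0,"y": 0,"z": 0,"ax": 0,"ay": 0,"az": 0}
  ]
}}

```text
t: 6.25
position: [0.5399, -0.1015, 0.0369]
tool_rot: [0.384, 0.594, -0.384, 0.594]
wrist_force: [-3.6, -2.1, 8.8]
opening: 0.525
```

```bash
python3 -c "
from p import *
s=st()"
```

```text
t 6.25 pos [ 539.9 -101.5   36.9] F [-3.61 -2.13  8.78] T [-0.21  0.36  0.15] op 0.525
```

Emit:
{"op": "move_arm", "data": {
  "motion": [
    {"gripper": 0.5,"x": 0,"y": 1,"z": 0,"ax": 0,"ay": 0,"az": 0},
    {"gripper": 0.5,"x": 0,"y": 0,"z": 0,"ax": 0,"ay": 0,"az": 0},
    {"gripper": 0.5,"x": 0,"y": 0,"z": 0,"ax": 0,"ay": 0,"az": 0}
  ]
}}

```text
t: 6.5
position: [0.5408, -0.1011, 0.0369]
tool_rot: [0.384, 0.594, -0.384, 0.594]
wrist_force: [-4.0, -1.9, 9.0]
opening: 0.523
```

```bash
python3 -c "
from p import *
s=st()
import cv2
f=r.get_image('scene')['frame'][140:220,160:280,::-1];cv2.imwrite('pics/t4.png',cv2.resize(f,None,fx=6,fy=6,interpolation=2))"
```

```text
t 6.5 pos [ 540.8 -101.1   36.9] F [-4.02 -1.94  9.02] T [-0.21  0.38  0.1 ] op 0.523
```

View pics/t4.png

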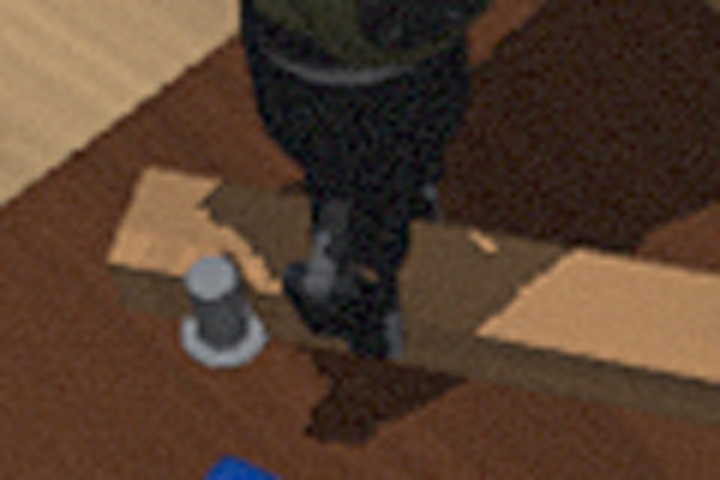

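In the crop the post base at (224,340) is still several mm short of the seat, so I'll keep feeling forward.

Emit:
{"op": "move_arm", "data": {
  "motion": [
    {"gripper": 0.5,"x": -0.5,"y": 1,"z": 0,"ax": 0,"ay": 0,"az": 0},
    {"gripper": 0.5,"x": 0,"y": 0,"z": 0,"ax": 0,"ay": 0,"az": 0},
    {"gripper": 0.5,"x": 0,"y": 1,"z": 0,"ax": 0,"ay": 0,"az": 0},
    {"gripper": 0.5,"x": 0,"y": 0,"z": 0,"ax": 0,"ay": 0,"az": 0},
    {"gripper": 0.5,"x": 0,"y": 0,"z": 0,"ax": 0,"ay": 0,"az": 0}
  ]
}}

```text
t: 6.97
position: [0.5426, -0.1002, 0.0369]
tool_rot: [0.384, 0.594, -0.384, 0.593]
wrist_force: [-3.4, -2.1, 5.5]
opening: 0.519
```

```bash
python3 -c "
from p import *
s=st()
f=r.get_image('scene')['frame'][...,::-1]
import cv2;cv2.imwrite('pics/t5.png',f)
from h import *
p=proj('scene',[[*post,.018],[*post,.058]]);print('post px',p.round(1).tolist())
d=np.array(s['position'][:2])-np.array([.4822,-.0929]);c=C+d
q=lambda a,b,z:[*(c+a*rx+b*ry),z]
print('edge pts',((proj('scene',[q(.023,-.15,.052),q(.023,-.15,.018),q(-.023,-.15,.052),q(.023,.15,.052),q(.021,-.105,.018)])-[160,140])*6).round(0).tolist(), ((p-[160,140])*6).round().tolist())
"
```

```text
t 6.97 pos [ 542.6 -100.2   36.9] F [-3.39 -2.09  5.45] T [-0.2   0.47 -0.13] op 0.519
post px [[196.5, 194.1], [193.9, 184.8]]
edge pts [[97.0, 257.0], [113.0, 305.0], [137.0, 164.0], [860.0, 410.0], [221.0, 322.0]] [[219.0, 325.0], [203.0, 269.0]]
```

Emit:
{"op": "move_arm", "data": {
  "motion": [
    {"gripper": 0.5,"x": 0,"y": 0.6,"z": 0,"ax": 0,"ay": 0,"az": 0},
    {"gripper": 0.5,"x": 0,"y": 0,"z": 0,"ax": 0,"ay": 0,"az": 0},
    {"gripper": 0.5,"x": 0,"y": 0,"z": 0,"ax": 0,"ay": 0,"az": 0}
  ]
}}

```text
t: 7.27
position: [0.5429, -0.1002, 0.0369]
tool_rot: [0.384, 0.594, -0.384, 0.593]
wrist_force: [-6.6, -3.5, 8.0]
opening: 0.524
```

```bash
python3 -c "
from p import *
s=st()
f=r.get_image('scene')['frame'][140:220,160:280,::-1]
import cv2;cv2.imwrite('pics/t6.png',cv2.resize(f,None,fx=6,fy=6,interpolation=2))"
```

```text
t 7.27 pos [ 542.9 -100.2   36.9] F [-6.6  -3.48  8.01] T [-0.52  0.91 -0.29] op 0.524
```

View pics/t6.png

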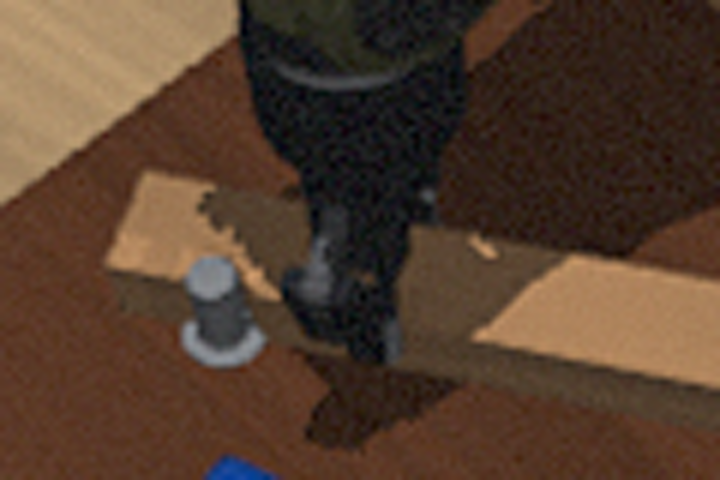

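Contact: the force rose to 7.5 N, purely along the rail's normal, at the predicted seat position. I'll release, lift, and go round to push from behind at mid-length.

Emit:
{"op": "move_arm", "data": {
  "motion": [
    {"gripper": 0.6,"x": 0,"y": 0,"z": 0,"ax": 0,"ay": 0,"az": 0},
    {"gripper": 0.7,"x": 0,"y": 0,"z": 0,"ax": 0,"ay": 0,"az": 0},
    {"gripper": 0.85,"x": 0,"y": 0,"z": 0,"ax": 0,"ay": 0,"az": 0},
    {"gripper": 0.85,"x": -20,"y": 0,"z": 0,"ax": 0,"ay": 0,"az": 0},
    {"gripper": 0.85,"x": -30,"y": 0,"z": 0,"ax": 0,"ay": 0,"az": 0},
    {"gripper": 0.5,"x": -20,"y": 0,"z": 0,"ax": 0,"ay": 0,"az": 0},
    {"gripper": 0,"x": 0,"y": -25,"z": -20,"ax": 0,"ay": 0,"az": 0},
    {"gripper": 0,"x": 0,"y": -30,"z": -20,"ax": 0,"ay": 0,"az": 0}
  ]
}}

```text
t: 7.98
position: [0.4775, -0.0859, 0.1078]
tool_rot: [0.384, 0.593, -0.383, 0.595]
wrist_force: [-0.1, -0.5, -0.3]
opening: 0.433
```

Emit:
{"op": "move_arm", "data": {
  "motion": [
    {"gripper": 0,"x": 0,"y": 0,"z": 0,"ax": 0,"ay": 0,"az": 0},
    {"gripper": 0,"x": 0,"y": 0,"z": 0,"ax": 0,"ay": 0,"az": 0},
    {"gripper": 0,"x": 0,"y": 0,"z": 0,"ax": 0,"ay": 0,"az": 0},
    {"gripper": 0,"x": 0,"y": 0,"z": 0,"ax": 0,"ay": 0,"az": 0}
  ]
}}

```text
t: 8.32
position: [0.478, -0.0862, 0.1072]
tool_rot: [0.384, 0.594, -0.384, 0.594]
wrist_force: [-0.4, -0.7, -0.5]
opening: 0.004
```

```bash
python3 -c "
from p import *
s=st();c=post+.105*ry-.021*rx;plan(c-.048*rx,.033,rx)
im=r.get_image('scene')['frame'][...,::-1];t=r.get_image('top')['frame'][...,::-1]
import cv2;cv2.imwrite('pics/t7.png',np.hstack([cv2.resize(im[130:270,150:340],None,fx=2.1,fy=2.1),cv2.resize(t[120:260,200:390],None,fx=2.1,fy=2.1)]))"
```

```text
t 8.32 pos [478.  -86.2 107.2] F [-0.42 -0.65 -0.47] T [-0.02  0.04 -0.01] op 0.004
tilt [ 0.001 -0.    -1.   ] jaw [0.912 0.411 0.001]
turn ax units -0.023184711553817176
full rotvec tool units [-0.02  0.01 -0.01]
shift tool mm [74.2  5.4 -0.2]
```

View pics/t7.png

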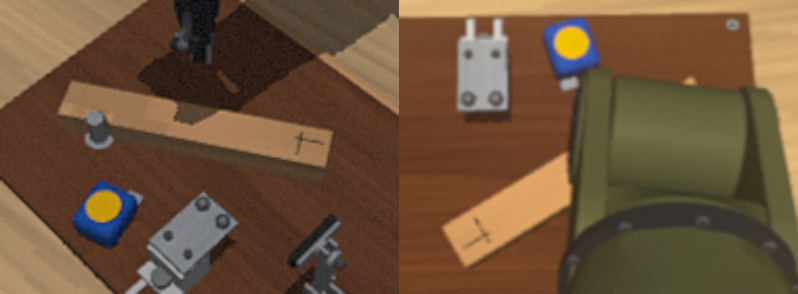

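Emit:
{"op": "move_arm", "data": {
  "motion": [
    {"gripper": 0,"x": 25,"y": 0,"z": 0,"ax": 0,"ay": 0,"az": 0},
    {"gripper": 0,"x": 25,"y": 0,"z": 0,"ax": 0,"ay": 0,"az": 0},
    {"gripper": 0,"x": 17,"y": 0,"z": 0,"ax": 0,"ay": 0,"az": 0},
    {"gripper": 0,"x": 7,"y": 0,"z": 0,"ax": 0,"ay": 0,"az": 0},
    {"gripper": 0,"x": 0,"y": 8,"z": 0,"ax": 0,"ay": 0,"az": 0},
    {"gripper": 0,"x": 0,"y": 5,"z": 0,"ax": 0,"ay": 0,"az": 0},
    {"gripper": 0,"x": 0,"y": 1,"z": 0,"ax": 0,"ay": 0,"az": 0},
    {"gripper": 0,"x": 0,"y": 0,"z": 0,"ax": 0,"ay": 0,"az": 0}
  ]
}}

```text
t: 9.08
position: [0.4909, -0.0802, 0.034]
tool_rot: [0.384, 0.593, -0.383, 0.595]
wrist_force: [0.4, 0.8, 0.1]
opening: -0.0
```

Emit:
{"op": "move_arm", "data": {
  "motion": [
    {"gripper": 0,"x": 0,"y": 1,"z": 0,"ax": 0,"ay": 0,"az": 0},
    {"gripper": 0,"x": 0,"y": 1,"z": 0,"ax": 0,"ay": 0,"az": 0},
    {"gripper": 0,"x": 0,"y": 0,"z": 0,"ax": 0,"ay": 0,"az": 0}
  ]
}}

```text
t: 9.33
position: [0.4919, -0.0795, 0.0334]
tool_rot: [0.384, 0.594, -0.384, 0.594]
wrist_force: [-0.2, -0.9, -0.5]
opening: 0.003
```

Emit:
{"op": "move_arm", "data": {
  "motion": [
    {"gripper": 0,"x": 0,"y": 2.5,"z": -1.3,"ax": 0.25,"ay": 0,"az": 0},
    {"gripper": 0,"x": 0,"y": 2.5,"z": -1.3,"ax": 0.25,"ay": 0,"az": 0},
    {"gripper": 0,"x": 0,"y": 3.2,"z": -1.8,"ax": 0.35,"ay": 0,"az": 0},
    {"gripper": 0,"x": 0,"y": 3.2,"z": -1.8,"ax": 0.35,"ay": 0,"az": 0},
    {"gripper": 0,"x": 0,"y": 3.2,"z": -1.8,"ax": 0.35,"ay": 0,"az": 0},
    {"gripper": 0,"x": 0,"y": 3.2,"z": -1.8,"ax": 0.35,"ay": 0,"az": 0},
    {"gripper": 0,"x": 0,"y": 3.2,"z": -1.8,"ax": 0.35,"ay": 0,"az": 0},
    {"gripper": 0,"x": 0,"y": 2,"z": -1,"ax": 0.2,"ay": 0,"az": 0}
  ]
}}

```text
t: 10.0
position: [0.5093, -0.0601, 0.0331]
tool_rot: [0.445, 0.549, -0.446, 0.549]
wrist_force: [-0.5, -1.8, 1.1]
opening: 0.005
```

```bash
python3 -c "
from p import *
s=st();plan(post,.033)
im=r.get_image('scene')['frame'][...,::-1]
import cv2;cv2.imwrite('pics/t8.png',cv2.resize(im[130:280,150:340],None,fx=4,fy=4,interpolation=2))"
```

```text
t 10.0 pos [509.3 -60.1  33.1] F [-0.48 -1.82  1.08] T [-0.11  0.26 -0.01] op 0.005
tilt [-0. -0. -1.] jaw [ 0.979  0.206 -0.   ]
shift tool mm [  0.   59.2 105.4]
```

View pics/t8.png

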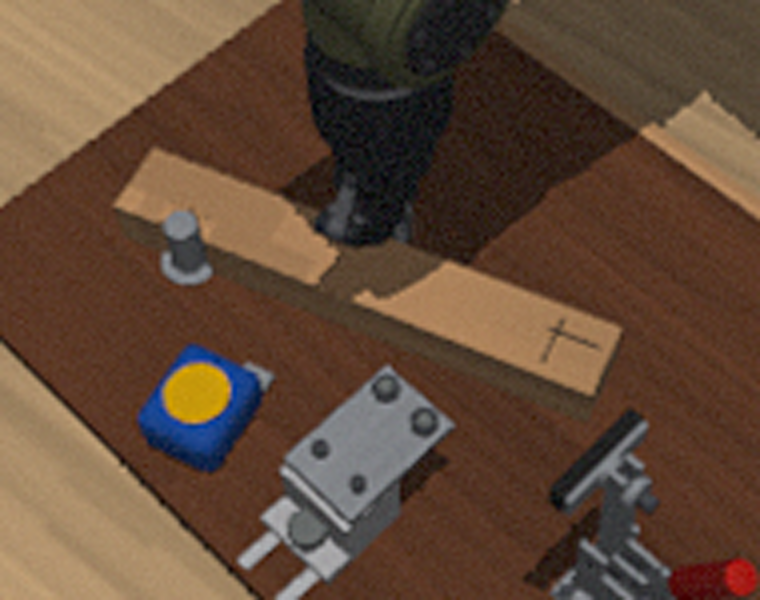

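Emit:
{"op": "move_arm", "data": {
  "motion": [
    {"gripper": 0,"x": 0,"y": 3,"z": -1.7,"ax": 0.33,"ay": 0,"az": 0},
    {"gripper": 0,"x": 0,"y": 3,"z": -1.7,"ax": 0.33,"ay": 0,"az": 0},
    {"gripper": 0,"x": 0,"y": 3,"z": -1.7,"ax": 0.33,"ay": 0,"az": 0},
    {"gripper": 0,"x": 0,"y": 3,"z": -1.7,"ax": 0.33,"ay": 0,"az": 0},
    {"gripper": 0,"x": 0,"y": 3,"z": -1.7,"ax": 0.33,"ay": 0,"az": 0},
    {"gripper": 0,"x": 0,"y": 2,"z": -1.1,"ax": 0.22,"ay": 0,"az": 0},
    {"gripper": 0,"x": 0,"y": 1,"z": -0.6,"ax": 0.11,"ay": 0,"az": 0},
    {"gripper": 0,"x": 0,"y": 1,"z": -0.6,"ax": 0.11,"ay": 0,"az": 0}
  ]
}}

```text
t: 10.72
position: [0.5266, -0.047, 0.033]
tool_rot: [0.493, 0.507, -0.493, 0.507]
wrist_force: [-1.5, -1.9, 0.5]
opening: -0.001
```

Emit:
{"op": "move_arm", "data": {
  "motion": [
    {"gripper": 0,"x": 0,"y": 1,"z": -0.6,"ax": 0.11,"ay": 0,"az": 0},
    {"gripper": 0,"x": 0,"y": 1,"z": -0.6,"ax": 0.11,"ay": 0,"az": 0},
    {"gripper": 0,"x": 0,"y": 1,"z": -0.6,"ax": 0.11,"ay": 0,"az": 0}
  ]
}}

```text
t: 10.97
position: [0.5297, -0.0451, 0.033]
tool_rot: [-0.501, -0.499, 0.501, -0.499]
wrist_force: [-2.5, -1.0, -0.1]
opening: 0.002
```

Emit:
{"op": "move_arm", "data": {
  "motion": [
    {"gripper": 0,"x": 0,"y": 1,"z": -0.6,"ax": 0.11,"ay": 0,"az": 0},
    {"gripper": 0,"x": 0,"y": 1,"z": -0.6,"ax": 0.11,"ay": 0,"az": 0},
    {"gripper": 0,"x": 0,"y": 0,"z": 0,"ax": 0,"ay": 0,"az": 0}
  ]
}}

```text
t: 11.22
position: [0.5319, -0.0438, 0.033]
tool_rot: [0.505, 0.494, -0.505, 0.495]
wrist_force: [-0.7, 0.2, -0.8]
opening: -0.005
```

```bash
python3 -c "
from p import *
s=st();plan(post,.033)"
```

```text
t 11.22 pos [531.9 -43.8  33. ] F [-0.73  0.21 -0.8 ] T [-0.02  0.07 -0.02] op -0.005
tilt [ 0.  0. -1.] jaw [ 1.    -0.022  0.   ]
shift tool mm [  0.   59.5 105.9]
```

Emit:
{"op": "move_arm", "data": {
  "motion": [
    {"gripper": 0,"x": 0,"y": 0.5,"z": -0.3,"ax": 0.055,"ay": 0,"az": 0},
    {"gripper": 0,"x": 0,"y": 0.5,"z": -0.3,"ax": 0.055,"ay": 0,"az": 0},
    {"gripper": 0,"x": 0,"y": 0,"z": 0,"ax": 0,"ay": 0,"az": 0}
  ]
}}

```text
t: 11.47
position: [0.5327, -0.0433, 0.033]
tool_rot: [-0.508, -0.492, 0.508, -0.492]
wrist_force: [-0.7, -0.5, 0.5]
opening: -0.001
```

Emit:
{"op": "move_arm", "data": {
  "motion": [
    {"gripper": 0,"x": 0,"y": 0.5,"z": -0.3,"ax": 0.055,"ay": 0,"az": 0},
    {"gripper": 0,"x": 0,"y": 0.6,"z": -0.3,"ax": 0.06,"ay": 0,"az": 0},
    {"gripper": 0,"x": 0,"y": 0,"z": 0,"ax": 0,"ay": 0,"az": 0}
  ]
}}

```text
t: 11.72
position: [0.5339, -0.0427, 0.033]
tool_rot: [0.51, 0.49, -0.51, 0.49]
wrist_force: [-0.9, -0.5, 0.5]
opening: -0.003
```

Emit:
{"op": "move_arm", "data": {
  "motion": [
    {"gripper": 0,"x": 0,"y": 0.6,"z": -0.3,"ax": 0.06,"ay": 0,"az": 0},
    {"gripper": 0,"x": 0,"y": 0.6,"z": -0.3,"ax": 0.06,"ay": 0,"az": 0},
    {"gripper": 0,"x": 0,"y": 0,"z": 0,"ax": 0,"ay": 0,"az": 0}
  ]
}}

```text
t: 11.97
position: [0.5351, -0.0421, 0.033]
tool_rot: [0.513, 0.487, -0.513, 0.487]
wrist_force: [-1.3, -0.2, -0.4]
opening: 0.003
```

Emit:
{"op": "move_arm", "data": {
  "motion": [
    {"gripper": 0,"x": 0,"y": 0.6,"z": -0.3,"ax": 0.06,"ay": 0,"az": 0},
    {"gripper": 0,"x": 0,"y": 0.6,"z": -0.3,"ax": 0.06,"ay": 0,"az": 0},
    {"gripper": 0,"x": 0,"y": 0,"z": 0,"ax": 0,"ay": 0,"az": 0}
  ]
}}

```text
t: 12.22
position: [0.5363, -0.0416, 0.033]
tool_rot: [0.515, 0.484, -0.515, 0.484]
wrist_force: [-0.4, 0.5, -0.1]
opening: -0.001
```

Emit:
{"op": "move_arm", "data": {
  "motion": [
    {"gripper": 0,"x": 0,"y": 0.6,"z": -0.3,"ax": 0.06,"ay": 0,"az": 0},
    {"gripper": 0,"x": 0,"y": 0.6,"z": -0.3,"ax": 0.06,"ay": 0,"az": 0},
    {"gripper": 0,"x": 0,"y": 0,"z": 0,"ax": 0,"ay": 0,"az": 0}
  ]
}}

```text
t: 12.47
position: [0.5376, -0.0411, 0.033]
tool_rot: [0.518, 0.482, -0.518, 0.482]
wrist_force: [-1.0, 0.3, -0.3]
opening: 0.005
```

Emit:
{"op": "move_arm", "data": {
  "motion": [
    {"gripper": 0,"x": 0,"y": 0.6,"z": -0.3,"ax": 0.06,"ay": 0,"az": 0},
    {"gripper": 0,"x": 0,"y": 0.6,"z": -0.3,"ax": 0.06,"ay": 0,"az": 0},
    {"gripper": 0,"x": 0,"y": 0,"z": 0,"ax": 0,"ay": 0,"az": 0}
  ]
}}

```text
t: 12.72
position: [0.5388, -0.0406, 0.033]
tool_rot: [0.52, 0.479, -0.52, 0.479]
wrist_force: [-1.6, 2.0, -0.3]
opening: -0.0
```

```bash
python3 -c "
from p import *
s=st();plan(post,.033)
im=r.get_image('scene')['frame'][...,::-1]
import cv2;cv2.imwrite('pics/t9.png',cv2.resize(im[150:300,170:330],None,fx=4.5,fy=4,interpolation=2))"
```

```text
t 12.72 pos [538.8 -40.6  33. ] F [-1.63  1.95 -0.31] T [0.16 0.17 0.06] op -0.0
tilt [ 0.  0. -1.] jaw [ 0.997 -0.083  0.   ]
shift tool mm [ -0.   59.1 105.9]
```

View pics/t9.png

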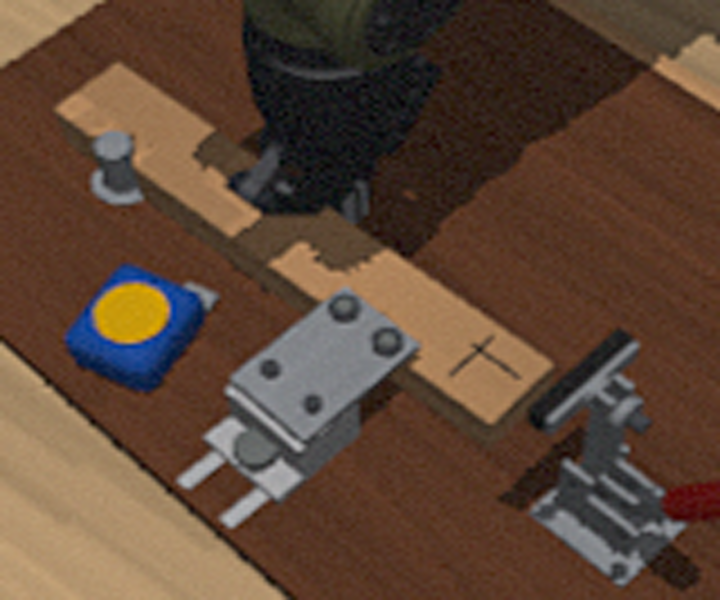

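The rail is now sliding under the drill plate, at (380,330) in the crop, with its notch on the post. I'll keep feeling.

Emit:
{"op": "move_arm", "data": {
  "motion": [
    {"gripper": 0,"x": 0,"y": 0.6,"z": -0.3,"ax": 0.06,"ay": 0,"az": 0},
    {"gripper": 0,"x": 0,"y": 0.6,"z": -0.3,"ax": 0.06,"ay": 0,"az": 0},
    {"gripper": 0,"x": 0,"y": 0,"z": 0,"ax": 0,"ay": 0,"az": 0}
  ]
}}

```text
t: 13.02
position: [0.5401, -0.0401, 0.033]
tool_rot: [0.523, 0.476, -0.523, 0.476]
wrist_force: [-1.0, 0.7, -0.6]
opening: -0.002
```

Emit:
{"op": "move_arm", "data": {
  "motion": [
    {"gripper": 0,"x": 0,"y": 0.6,"z": -0.3,"ax": 0.06,"ay": 0,"az": 0},
    {"gripper": 0,"x": 0,"y": 0.6,"z": -0.3,"ax": 0.06,"ay": 0,"az": 0},
    {"gripper": 0,"x": 0,"y": 0,"z": 0,"ax": 0,"ay": 0,"az": 0}
  ]
}}

```text
t: 13.27
position: [0.5413, -0.0397, 0.033]
tool_rot: [0.525, 0.473, -0.525, 0.473]
wrist_force: [-1.3, 0.4, -0.6]
opening: 0.003
```

Emit:
{"op": "move_arm", "data": {
  "motion": [
    {"gripper": 0,"x": 0,"y": 0.6,"z": -0.3,"ax": 0.06,"ay": 0,"az": 0},
    {"gripper": 0,"x": 0,"y": 0.6,"z": -0.3,"ax": 0.06,"ay": 0,"az": 0},
    {"gripper": 0,"x": 0,"y": 0,"z": 0,"ax": 0,"ay": 0,"az": 0}
  ]
}}

```text
t: 13.52
position: [0.5426, -0.0392, 0.033]
tool_rot: [0.528, 0.471, -0.528, 0.471]
wrist_force: [-0.7, 1.0, -0.2]
opening: -0.003
```

Emit:
{"op": "move_arm", "data": {
  "motion": [
    {"gripper": 0,"x": 0,"y": 0.6,"z": -0.3,"ax": 0.06,"ay": 0,"az": 0},
    {"gripper": 0,"x": 0,"y": 0.6,"z": -0.3,"ax": 0.06,"ay": 0,"az": 0},
    {"gripper": 0,"x": 0,"y": 0,"z": 0,"ax": 0,"ay": 0,"az": 0}
  ]
}}

```text
t: 13.77
position: [0.5439, -0.0387, 0.033]
tool_rot: [0.53, 0.468, -0.53, 0.468]
wrist_force: [-0.9, 0.5, -0.2]
opening: -0.004
```

Emit:
{"op": "move_arm", "data": {
  "motion": [
    {"gripper": 0,"x": 0,"y": 0.6,"z": -0.3,"ax": 0.06,"ay": 0,"az": 0},
    {"gripper": 0,"x": 0,"y": 0.6,"z": -0.3,"ax": 0.06,"ay": 0,"az": 0},
    {"gripper": 0,"x": 0,"y": 0,"z": 0,"ax": 0,"ay": 0,"az": 0}
  ]
}}

```text
t: 14.02
position: [0.5452, -0.0383, 0.033]
tool_rot: [0.533, 0.465, -0.533, 0.465]
wrist_force: [-1.0, 0.5, 0.0]
opening: 0.0
```

Emit:
{"op": "move_arm", "data": {
  "motion": [
    {"gripper": 0,"x": 0,"y": 0.6,"z": -0.3,"ax": 0.06,"ay": 0,"az": 0},
    {"gripper": 0,"x": 0,"y": 0.6,"z": -0.3,"ax": 0.06,"ay": 0,"az": 0},
    {"gripper": 0,"x": 0,"y": 0,"z": 0,"ax": 0,"ay": 0,"az": 0}
  ]
}}

```text
t: 14.27
position: [0.5464, -0.0379, 0.033]
tool_rot: [0.535, 0.462, -0.535, 0.462]
wrist_force: [0.3, 1.5, 0.5]
opening: 0.001
```

Emit:
{"op": "move_arm", "data": {
  "motion": [
    {"gripper": 0,"x": 0,"y": 0.6,"z": -0.3,"ax": 0.06,"ay": 0,"az": 0},
    {"gripper": 0,"x": 0,"y": 0.6,"z": -0.3,"ax": 0.06,"ay": 0,"az": 0},
    {"gripper": 0,"x": 0,"y": 0,"z": 0,"ax": 0,"ay": 0,"az": 0}
  ]
}}

```text
t: 14.52
position: [0.5477, -0.0375, 0.033]
tool_rot: [0.538, 0.459, -0.537, 0.459]
wrist_force: [-1.3, 1.0, -0.5]
opening: -0.002
```

```bash
python3 -c "
from p import *
s=st();plan(post,.033)
im=r.get_image('scene')['frame'][...,::-1]
import cv2;cv2.imwrite('pics/t10.png',cv2.resize(im[150:300,170:330],None,fx=4.5,fy=4,interpolation=2))"
```

```text
t 14.52 pos [547.7 -37.5  33. ] F [-1.35  0.98 -0.47] T [0.17 0.14 0.03] op -0.002
tilt [ 0. -0. -1.] jaw [ 0.988 -0.156  0.   ]
shift tool mm [ -0.   58.5 105.7]
```

View pics/t10.png

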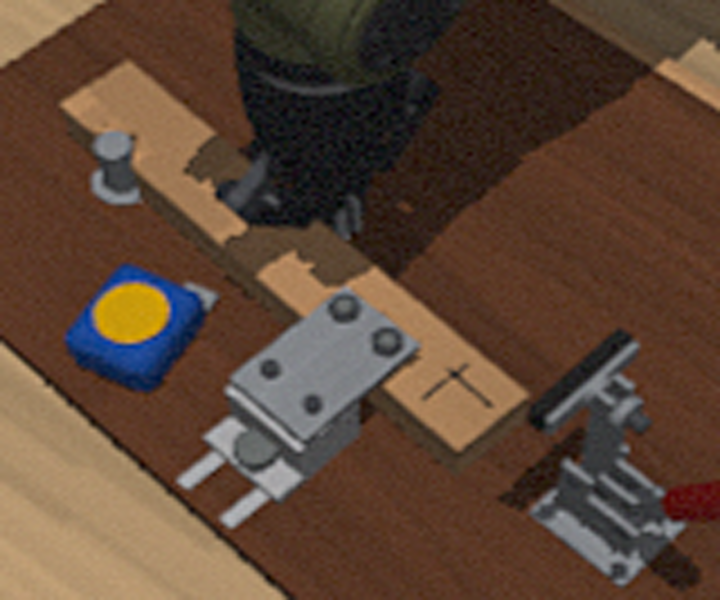

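The rail follows the push and its free end has moved to (500,410) in the crop. There is no stop contact yet.

Emit:
{"op": "move_arm", "data": {
  "motion": [
    {"gripper": 0,"x": 0,"y": 0.6,"z": -0.3,"ax": 0.06,"ay": 0,"az": 0},
    {"gripper": 0,"x": 0,"y": 0.6,"z": -0.3,"ax": 0.06,"ay": 0,"az": 0},
    {"gripper": 0,"x": 0,"y": 0,"z": 0,"ax": 0,"ay": 0,"az": 0}
  ]
}}

```text
t: 14.82
position: [0.549, -0.0371, 0.033]
tool_rot: [0.54, 0.457, -0.54, 0.457]
wrist_force: [-0.4, 0.7, 0.3]
opening: -0.006
```

Emit:
{"op": "move_arm", "data": {
  "motion": [
    {"gripper": 0,"x": 0,"y": 0.6,"z": -0.3,"ax": 0.06,"ay": 0,"az": 0},
    {"gripper": 0,"x": 0,"y": 0.6,"z": -0.3,"ax": 0.06,"ay": 0,"az": 0},
    {"gripper": 0,"x": 0,"y": 0,"z": 0,"ax": 0,"ay": 0,"az": 0}
  ]
}}

```text
t: 15.07
position: [0.5503, -0.0367, 0.033]
tool_rot: [0.542, 0.454, -0.542, 0.454]
wrist_force: [-1.3, 1.3, 0.6]
opening: 0.002
```

Emit:
{"op": "move_arm", "data": {
  "motion": [
    {"gripper": 0,"x": 0,"y": 0.6,"z": -0.3,"ax": 0.06,"ay": 0,"az": 0},
    {"gripper": 0,"x": 0,"y": 0.6,"z": -0.3,"ax": 0.06,"ay": 0,"az": 0},
    {"gripper": 0,"x": 0,"y": 0,"z": 0,"ax": 0,"ay": 0,"az": 0}
  ]
}}

```text
t: 15.32
position: [0.5511, -0.0364, 0.033]
tool_rot: [-0.544, -0.451, 0.545, -0.451]
wrist_force: [-4.5, -0.4, 3.5]
opening: -0.002
```

Contact with the stop: the position lags and the force is 4.5 N. I'll build up to about 10 N.

Emit:
{"op": "move_arm", "data": {
  "motion": [
    {"gripper": 0,"x": 0,"y": 0.3,"z": 0,"ax": 0,"ay": 0,"az": 0},
    {"gripper": 0,"x": 0,"y": 0,"z": 0,"ax": 0,"ay": 0,"az": 0}
  ]
}}

```text
t: 15.48
position: [0.5512, -0.0364, 0.0329]
tool_rot: [-0.544, -0.451, 0.545, -0.451]
wrist_force: [-7.2, 1.5, 4.9]
opening: 0.001
```

Emit:
{"op": "move_arm", "data": {
  "motion": [
    {"gripper": 0,"x": 0,"y": 0.3,"z": 0,"ax": 0,"ay": 0,"az": 0},
    {"gripper": 0,"x": 0,"y": 0,"z": 0,"ax": 0,"ay": 0,"az": 0}
  ]
}}

```text
t: 15.65
position: [0.5512, -0.0364, 0.0329]
tool_rot: [-0.544, -0.452, 0.545, -0.45]
wrist_force: [-10.0, 0.9, 5.3]
opening: -0.003
```

Emit:
{"op": "move_arm", "data": {
  "motion": [
    {"gripper": 0,"x": 0,"y": 0,"z": 0,"ax": 0,"ay": 0,"az": 0},
    {"gripper": 0,"x": 0,"y": 0,"z": 0,"ax": 0,"ay": 0,"az": 0},
    {"gripper": 0,"x": 0,"y": 0,"z": 0,"ax": 0,"ay": 0,"az": 0},
    {"gripper": 0,"x": 0,"y": 0,"z": 0,"ax": 0,"ay": 0,"az": 0},
    {"gripper": 0,"x": 0,"y": 0,"z": 0,"ax": 0,"ay": 0,"az": 0},
    {"gripper": 0,"x": 0,"y": 0,"z": 0,"ax": 0,"ay": 0,"az": 0},
    {"gripper": 0,"x": 0,"y": 0,"z": 0,"ax": 0,"ay": 0,"az": 0}
  ]
}}

```text
t: 16.23
position: [0.5512, -0.0364, 0.033]
tool_rot: [-0.544, -0.452, 0.545, -0.45]
wrist_force: [-9.3, 0.8, 7.1]
opening: -0.002
```

Emit:
{"op": "move_arm", "data": {
  "motion": [
    {"gripper": 0,"x": 0,"y": 0,"z": 0,"ax": 0,"ay": 0,"az": 0},
    {"gripper": 0,"x": 0,"y": 0,"z": 0,"ax": 0,"ay": 0,"az": 0},
    {"gripper": 0,"x": 0,"y": 0,"z": 0,"ax": 0,"ay": 0,"az": 0},
    {"gripper": 0,"x": 0,"y": 0,"z": 0,"ax": 0,"ay": 0,"az": 0},
    {"gripper": 0,"x": 0,"y": 0,"z": 0,"ax": 0,"ay": 0,"az": 0},
    {"gripper": 0,"x": 0,"y": 0,"z": 0,"ax": 0,"ay": 0,"az": 0},
    {"gripper": 0,"x": 0,"y": 0,"z": 0,"ax": 0,"ay": 0,"az": 0},
    {"gripper": 0,"x": 0,"y": 0,"z": 0,"ax": 0,"ay": 0,"az": 0}
  ]
}}

```text
t: 16.9
position: [0.5512, -0.0364, 0.0329]
tool_rot: [-0.544, -0.452, 0.545, -0.45]
wrist_force: [-9.9, 1.7, 6.7]
opening: -0.0
```

```bash
python3 -c "
from p import *
s=st();plan(post,.033)
# red grip
import cv2
from h import *
for n in('scene','top'):
    im=r.get_image(n)['frame'][...,::-1].copy();cv2.imwrite('pics/u_'+n+'.png',im)
    h=cv2.cvtColor(im,cv2.COLOR_BGR2HSV);m=(((h[...,0]<6)|(h[...,0]>174))&(h[...,1]>180)&(h[...,2]>70)).astype(np.uint8)
    for c in cv2.findContours(m,0,2)[0]:
        if cv2.contourArea(c)>25: print(n,cv2.boundingRect(c),cv2.contourArea(c),cv2.minAreaRect(c))
o=post+.13*jy
for z,a in ((.051,0),):
  piv=o-.021*jx+.204*jy;print('piv',piv,piv+.08*np.cos(np.radians(66))*jy,.051+.08*np.sin(np.radians(66)))
  for L in(.04,.102):
    P=np.r_[piv+L*np.cos(np.radians(66))*jy,.051+L*np.sin(np.radians(66))];print(L,P.round(3),proj('scene',P).round(1),proj('top',P).round(1))
"
```

```text
t 16.9 pos [551.2 -36.4  32.9] F [-9.88  1.71  6.72] T [ 0.14  1.38 -0.01] op -0.0
tilt [-0.002  0.    -1.   ] jaw [ 0.982 -0.186 -0.002]
shift tool mm [ -0.2  58.5 105.6]
scene (470, 371, 22, 13) 132.0 ((480.5, 377.0), (21.0, 12.0), -0.0)
scene (445, 358, 28, 26) 425.0 ((459.21173095703125, 374.3321228027344), (20.72138786315918, 27.729202270507812), 25.016895294189453)
scene (317, 270, 23, 10) 143.5 ((328.0154113769531, 274.6230773925781), (8.6824312210083, 21.954147338867188), 82.87498474121094)
scene (74, 221, 29, 35) 373.5 ((88.02703857421875, 237.33782958984375), (40.105438232421875, 11.508515357971191), 54.462318420410156)
top (5, 169, 14, 45) 499.5 ((11.413896560668945, 190.99705505371094), (12.61319351196289, 44.421875), 1.9749339818954468)
top (21, 167, 15, 46) 570.0 ((28.0, 189.5), (45.0, 14.0), 90.0)
top (133, 162, 26, 14) 145.5 ((145.60000610351562, 168.6999969482422), (26.87936019897461, 7.905694484710693), 18.434947967529297)
top (333, 71, 40, 10) 267.5 ((352.433837890625, 75.05836486816406), (39.29832077026367, 8.545825004577637), 3.5763344764709473)
piv [0.604532 0.183285] [0.60807874 0.2156287 ] 0.12408363661140806
0.04 [0.606 0.199 0.088] [[319.5 275.6]] [[155.7 173.9]]
0.102 [0.609 0.225 0.144] [[334.7 273.6]] [[134.1 165.8]]
```

The push held steady at 9.3–10 N for over a second, and the red grip's predicted pixels match both views. I'll back off, rise, and plan the clamp stroke.

Emit:
{"op": "move_arm", "data": {
  "motion": [
    {"gripper": 0,"x": 0,"y": -0.7,"z": 0,"ax": 0,"ay": 0,"az": 0},
    {"gripper": 0,"x": 0,"y": -1,"z": 0,"ax": 0,"ay": 0,"az": 0},
    {"gripper": 0,"x": 0,"y": -8,"z": 0,"ax": 0,"ay": 0,"az": 0},
    {"gripper": 0,"x": 0,"y": -10,"z": 0,"ax": 0,"ay": 0,"az": 0},
    {"gripper": 0,"x": -35,"y": 0,"z": 0,"ax": 0,"ay": 0,"az": 0},
    {"gripper": 0,"x": -40,"y": 0,"z": 0,"ax": 0,"ay": 0,"az": 0},
    {"gripper": 0,"x": -40,"y": 0,"z": 0,"ax": 0,"ay": 0,"az": 0},
    {"gripper": 0,"x": -40,"y": 0,"z": 0,"ax": -0.88,"ay": 0,"az": 0}
  ]
}}

```text
t: 17.67
position: [0.532, -0.0326, 0.1898]
tool_rot: [0.527, 0.471, -0.527, 0.471]
wrist_force: [1.1, -0.0, 0.5]
opening: -0.001
```

Emit:
{"op": "move_arm", "data": {
  "motion": [
    {"gripper": 0,"x": -10,"y": 0,"z": 0,"ax": 0,"ay": 0,"az": 0},
    {"gripper": 0,"x": 0,"y": 0,"z": 0,"ax": 0,"ay": 0,"az": 0},
    {"gripper": 0,"x": 0,"y": 0,"z": 0,"ax": 0,"ay": 0,"az": 0}
  ]
}}

```text
t: 17.92
position: [0.5324, -0.0327, 0.1978]
tool_rot: [0.527, 0.471, -0.527, 0.472]
wrist_force: [0.6, 0.7, -1.1]
opening: 0.002
```

```bash
cat > w.py <<'E'
from p import *
from h import *
print("foot",tri((311,235),(178,152)),tri((290,250),(180,179)),tri((311,235),(180,179)),tri((290,250),(178,152)))
s=st();o=post+.13*jy
def way(th,L=85,pen=0):
    t=np.radians(th);u=np.array([np.cos(t),np.sin(t)]);n=np.array([-u[1],u[0]])
    c=np.array([204,51+2*(1-th/66)])+L*u+(8.5-pen)*n   # corner jig y,z
    return o-.021*jx+(c[0]-11)/1e3*jy,(c[1]+8)/1e3
xy,z=way(66,pen=-12);print("start",xy,z);plan(xy,z,jx)
prev=None
for th in range(66,-1,-6):
    xy,z=way(th,pen=1);q=np.array([-(xy@jy)*1e3,-z*1e3])
    if prev is not None:print(th,"dz,dx",(q-prev).round(1))
    else:print("from start (z,x)",(q-np.array([-(way(66,pen=-12)[0]@jy)*1e3,-way(66,pen=-12)[1]*1e3])).round(1))
    prev=q
E
python3 w.py
```

```text
foot (array([0.60149952, 0.14525313, 0.19250463]), np.float64(0.03149022202859768)) (array([0.59387296, 0.13772366, 0.0946534 ]), np.float64(0.026863979032442007)) (array([0.57176668, 0.14508579, 0.13923495]), np.float64(0.00919176737491829)) (array([0.62349395, 0.13851528, 0.15183928]), np.float64(4.736286373073515e-05))
t 17.92 pos [532.4 -32.7 197.8] F [ 0.56  0.71 -1.05] T [ 0.   -0.01  0.02] op 0.002
start [0.6050601  0.18810086] 0.14498946508267496
tilt [ 0.001 -0.    -1.   ] jaw [ 0.994 -0.111  0.001]
turn ax units -0.020819876122507054
full rotvec tool units [-0.02  0.   -0.01]
shift tool mm [  52.8   48.2 -227.4]
from start (z,x) [-11.9   5.3]
60 dz,dx [-8.3  3.2]
54 dz,dx [-7.9  4. ]
48 dz,dx [-7.4  4.8]
42 dz,dx [-6.8  5.6]
36 dz,dx [-6.2  6.2]
30 dz,dx [-5.5  6.9]
24 dz,dx [-4.7  7.4]
18 dz,dx [-3.9  7.8]
12 dz,dx [-3.1  8.2]
6 dz,dx [-2.2  8.5]
0 dz,dx [-1.2  8.7]
```

Emit:
{"op": "move_arm", "data": {
  "motion": [
    {"gripper": 0,"x": -30,"y": 0,"z": 0,"ax": 0,"ay": 0,"az": 0},
    {"gripper": 0,"x": 0,"y": 8,"z": -35,"ax": 0,"ay": 0,"az": 0},
    {"gripper": 0,"x": 0,"y": 8,"z": -35,"ax": 0,"ay": 0,"az": 0},
    {"gripper": 0,"x": 0,"y": 8,"z": -35,"ax": 0,"ay": 0,"az": 0},
    {"gripper": 0,"x": 0,"y": 8,"z": -35,"ax": 0,"ay": 0,"az": 0},
    {"gripper": 0,"x": 0,"y": 8,"z": -35,"ax": 0,"ay": 0,"az": 0},
    {"gripper": 0,"x": 0,"y": 8,"z": -35,"ax": 0,"ay": 0,"az": 0},
    {"gripper": 0,"x": 0,"y": 0,"z": -17,"ax": 0,"ay": 0,"az": 0}
  ]
}}

```text
t: 18.58
position: [0.6054, 0.1909, 0.2249]
tool_rot: [-0.526, -0.473, 0.527, -0.471]
wrist_force: [-0.8, -0.4, -0.1]
opening: -0.004
```

Emit:
{"op": "move_arm", "data": {
  "motion": [
    {"gripper": 0,"x": 0,"y": 0,"z": 0,"ax": 0,"ay": 0,"az": 0},
    {"gripper": 0,"x": 0,"y": 0,"z": 0,"ax": 0,"ay": 0,"az": 0}
  ]
}}

```text
t: 18.75
position: [0.6048, 0.188, 0.2255]
tool_rot: [-0.525, -0.472, 0.528, -0.471]
wrist_force: [-0.0, -0.8, -0.4]
opening: 0.001
```

```bash
python3 w.py | sed -n 2,7p; python3 -c "
from p import *
import cv2
a=r.get_image('scene')['frame'][150:320,180:370,::-1];b=r.get_image('top')['frame'][110:280,110:300,::-1]
cv2.imwrite('pics/v.png',np.hstack([cv2.resize(i,None,fx=2.1,fy=2.1,interpolation=2) for i in(a,b)]))"
```

```text
t 18.75 pos [604.8 188.  225.5] F [-0.05 -0.77 -0.39] T [-0.05  0.03 -0.02] op 0.001
start [0.6050601  0.18810086] 0.14498946508267496
tilt [-0.003 -0.001 -1.   ] jaw [ 0.994 -0.109 -0.003]
turn ax units -0.0013683321113476723
full rotvec tool units [-0.    0.01  0.04]
shift tool mm [80.5  0.3 -0.1]
```

Emit:
{"op": "move_arm", "data": {
  "motion": [
    {"gripper": 0,"x": 30,"y": 0,"z": 0,"ax": 0,"ay": 0,"az": 0},
    {"gripper": 0,"x": 30,"y": 0,"z": 0,"ax": 0,"ay": 0,"az": 0},
    {"gripper": 0,"x": 20,"y": 0,"z": 0,"ax": 0,"ay": 0,"az": 0},
    {"gripper": 0,"x": 0,"y": 0,"z": 0,"ax": 0,"ay": 0,"az": 0},
    {"gripper": 0,"x": 2.5,"y": 0,"z": -6,"ax": 0,"ay": 0,"az": 0},
    {"gripper": 0,"x": 2.5,"y": 0,"z": -6,"ax": 0,"ay": 0,"az": 0},
    {"gripper": 0,"x": 0,"y": 0,"z": 0,"ax": 0,"ay": 0,"az": 0}
  ]
}}

```text
t: 19.43
position: [0.6072, 0.2005, 0.1442]
tool_rot: [0.527, 0.471, -0.526, 0.472]
wrist_force: [0.1, 0.2, 0.1]
opening: -0.001
```

Emit:
{"op": "move_arm", "data": {
  "motion": [
    {"gripper": 0,"x": 1.6,"y": 0,"z": -4.2,"ax": 0,"ay": 0,"az": 0},
    {"gripper": 0,"x": 1.6,"y": 0,"z": -4.1,"ax": 0,"ay": 0,"az": 0},
    {"gripper": 0,"x": 2,"y": 0,"z": -4,"ax": 0,"ay": 0,"az": 0},
    {"gripper": 0,"x": 2,"y": 0,"z": -3.9,"ax": 0,"ay": 0,"az": 0}
  ]
}}

```text
t: 19.77
position: [0.6087, 0.2161, 0.1361]
tool_rot: [0.527, 0.472, -0.527, 0.472]
wrist_force: [0.9, -0.8, 1.9]
opening: -0.004
```

Emit:
{"op": "move_arm", "data": {
  "motion": [
    {"gripper": 0,"x": 3.4,"y": 0,"z": -3.7,"ax": 0,"ay": 0,"az": 0},
    {"gripper": 0,"x": 3.4,"y": 0,"z": -3.7,"ax": 0,"ay": 0,"az": 0},
    {"gripper": 0,"x": 3.8,"y": 0,"z": -3.4,"ax": 0,"ay": 0,"az": 0},
    {"gripper": 0,"x": 2.8,"y": 0,"z": -3.4,"ax": 0,"ay": 0,"az": 0},
    {"gripper": 0,"x": 3.1,"y": 0,"z": -3.1,"ax": 0,"ay": 0,"az": 0},
    {"gripper": 0,"x": 3.1,"y": 0,"z": -3.1,"ax": 0,"ay": 0,"az": 0}
  ]
}}

```text
t: 20.27
position: [0.6107, 0.2362, 0.1158]
tool_rot: [-0.527, -0.472, 0.527, -0.472]
wrist_force: [-0.5, -0.1, 1.0]
opening: -0.002
```

```bash
cat > a.py <<'E'
from p import *
s=st();o=post+.13*jy;P=np.array(s["position"]);d=P[:2]-o;y=d@jy*1e3+11-204;z=P[2]*1e3-8-51
L=np.hypot(y,z);print("jx",d@jx*1e3,"corner",y,z,"theta",np.degrees(np.arctan2(z,y)-np.arcsin(8.5/L)),"L",np.sqrt(L*L-72))
E
python3 a.py
python3 - <<'E'
import sys;sys.path.insert(0,'.')
from p import *
import cv2
im=r.get_image('scene')['frame'][...,::-1].copy();h=cv2.cvtColor(im,cv2.COLOR_BGR2HSV);m=(((h[...,0]<6)|(h[...,0]>174))&(h[...,1]>180)&(h[...,2]>70)).astype(np.uint8)
print([cv2.boundingRect(c) for c in cv2.findContours(m,0,2)[0] if cv2.contourArea(c)>25])
E
```

```text
t 20.27 pos [610.7 236.2 115.8] F [-0.48 -0.12  0.95] T [-0.01  0.07  0.05] op -0.002
jx -20.62997430438613 corner 64.22276263179691 56.75599181903759 theta 35.776576706877485 L 85.28661001249137
[(470, 371, 22, 13), (444, 358, 29, 26), (338, 289, 15, 11), (74, 221, 29, 35)]
```

Emit:
{"op": "move_arm", "data": {
  "motion": [
    {"gripper": 0,"x": 3.5,"y": 0,"z": -2.8,"ax": 0,"ay": 0,"az": 0},
    {"gripper": 0,"x": 3.5,"y": 0,"z": -2.7,"ax": 0,"ay": 0,"az": 0},
    {"gripper": 0,"x": 3.7,"y": 0,"z": -2.4,"ax": 0,"ay": 0,"az": 0},
    {"gripper": 0,"x": 3.7,"y": 0,"z": -2.3,"ax": 0,"ay": 0,"az": 0},
    {"gripper": 0,"x": 3.9,"y": 0,"z": -2,"ax": 0,"ay": 0,"az": 0},
    {"gripper": 0,"x": 3.9,"y": 0,"z": -1.9,"ax": 0,"ay": 0,"az": 0}
  ]
}}

```text
t: 20.82
position: [0.6123, 0.2501, 0.0936]
tool_rot: [0.527, 0.472, -0.527, 0.472]
wrist_force: [-0.2, -0.5, 0.2]
opening: -0.002
```

Emit:
{"op": "move_arm", "data": {
  "motion": [
    {"gripper": 0,"x": 4,"y": 0,"z": -1.5,"ax": 0,"ay": 0,"az": 0},
    {"gripper": 0,"x": 4,"y": 0,"z": -1.5,"ax": 0,"ay": 0,"az": 0},
    {"gripper": 0,"x": 4,"y": 0,"z": -1,"ax": 0,"ay": 0,"az": 0},
    {"gripper": 0,"x": 3,"y": 0,"z": -1,"ax": 0,"ay": 0,"az": 0},
    {"gripper": 0,"x": 0,"y": 0,"z": 0,"ax": 0,"ay": 0,"az": 0}
  ]
}}

```text
t: 21.23
position: [0.6127, 0.2549, 0.0783]
tool_rot: [-0.527, -0.472, 0.527, -0.472]
wrist_force: [0.5, 0.6, 0.4]
opening: -0.004
```

```bash
python3 a.py
```

```text
t 21.23 pos [612.7 254.9  78.3] F [0.46 0.56 0.39] T [-0.02 -0.05 -0.03] op -0.004
jx -20.703459988846596 corner 83.05274281298068 19.257165553675875 theta 7.3324281224724075 L 84.83275613771366
```

Emit:
{"op": "move_arm", "data": {
  "motion": [
    {"gripper": 0,"x": 2,"y": 0,"z": 0,"ax": 0,"ay": 0,"az": 0},
    {"gripper": 0,"x": 2,"y": 0,"z": 0,"ax": 0,"ay": 0,"az": 0},
    {"gripper": 0,"x": 1.5,"y": 0,"z": 0,"ax": 0,"ay": 0,"az": 0},
    {"gripper": 0,"x": 0,"y": 0,"z": 0,"ax": 0,"ay": 0,"az": 0}
  ]
}}

```text
t: 21.57
position: [0.6128, 0.2548, 0.0733]
tool_rot: [-0.527, -0.472, 0.527, -0.472]
wrist_force: [-0.2, 1.0, 1.0]
opening: 0.001
```

Emit:
{"op": "move_arm", "data": {
  "motion": [
    {"gripper": 0,"x": 1,"y": 0,"z": 0,"ax": 0,"ay": 0,"az": 0},
    {"gripper": 0,"x": 0,"y": 0,"z": 0,"ax": 0,"ay": 0,"az": 0}
  ]
}}

```text
t: 21.73
position: [0.6129, 0.2548, 0.0724]
tool_rot: [0.527, 0.472, -0.527, 0.472]
wrist_force: [-0.2, 0.9, 1.6]
opening: -0.002
```

```bash
python3 a.py
```

```text
t 21.73 pos [612.9 254.8  72.4] F [-0.21  0.91  1.59] T [ 0.14 -0.01 -0.01] op -0.002
jx -20.517112752849606 corner 82.99731473916307 13.417582791842477 theta 3.3806120903159744 L 83.64559630899672
```

Emit:
{"op": "move_arm", "data": {
  "motion": [
    {"gripper": 0,"x": 1,"y": 0,"z": 0,"ax": 0,"ay": 0,"az": 0},
    {"gripper": 0,"x": 1,"y": 0,"z": 0,"ax": 0,"ay": 0,"az": 0},
    {"gripper": 0,"x": 0,"y": 0,"z": 0,"ax": 0,"ay": 0,"az": 0}
  ]
}}

```text
t: 21.98
position: [0.6128, 0.2548, 0.0702]
tool_rot: [-0.527, -0.472, 0.527, -0.472]
wrist_force: [0.4, 0.6, 0.7]
opening: -0.007
```

Emit:
{"op": "move_arm", "data": {
  "motion": [
    {"gripper": 0,"x": 1,"y": 0,"z": 0,"ax": 0,"ay": 0,"az": 0},
    {"gripper": 0,"x": 0.7,"y": 0,"z": 0,"ax": 0,"ay": 0,"az": 0},
    {"gripper": 0,"x": 0,"y": 0,"z": 0,"ax": 0,"ay": 0,"az": 0}
  ]
}}

```text
t: 22.23
position: [0.6129, 0.2549, 0.0688]
tool_rot: [-0.527, -0.472, 0.527, -0.472]
wrist_force: [-0.4, 0.7, 1.9]
opening: 0.001
```

Emit:
{"op": "move_arm", "data": {
  "motion": [
    {"gripper": 0,"x": 0.8,"y": 0,"z": 0,"ax": 0,"ay": 0,"az": 0},
    {"gripper": 0,"x": 0,"y": 0,"z": 0,"ax": 0,"ay": 0,"az": 0}
  ]
}}

```text
t: 22.4
position: [0.613, 0.2549, 0.0686]
tool_rot: [0.527, 0.472, -0.527, 0.472]
wrist_force: [-2.1, 0.3, 5.8]
opening: -0.0
```

```bash
python3 a.py
```

```text
t 22.4 pos [613.  254.9  68.6] F [-2.07  0.35  5.82] T [ 0.08  0.42 -0.01] op -0.0
jx -20.419092267879485 corner 83.09809045011906 9.601616160212146 theta 0.7590009801095257 L 83.21949092216448
```

The handle is at its hard stop. One more gentle press, then I'll lift clear and look.

Emit:
{"op": "move_arm", "data": {
  "motion": [
    {"gripper": 0,"x": 0.5,"y": 0,"z": 0,"ax": 0,"ay": 0,"az": 0},
    {"gripper": 0,"x": 0,"y": 0,"z": 0,"ax": 0,"ay": 0,"az": 0},
    {"gripper": 0,"x": 0,"y": 0,"z": 0,"ax": 0,"ay": 0,"az": 0}
  ]
}}

```text
t: 22.65
position: [0.613, 0.2549, 0.0685]
tool_rot: [0.527, 0.472, -0.527, 0.472]
wrist_force: [-3.8, 0.7, 9.5]
opening: 0.003
```

Emit:
{"op": "move_arm", "data": {
  "motion": [
    {"gripper": 0,"x": -5,"y": 0,"z": 0,"ax": 0,"ay": 0,"az": 0},
    {"gripper": 0,"x": -30,"y": 0,"z": 0,"ax": 0,"ay": 0,"az": 0},
    {"gripper": 0,"x": -40,"y": 0,"z": 0,"ax": 0,"ay": 0,"az": 0},
    {"gripper": 0,"x": -40,"y": 0,"z": 0,"ax": 0,"ay": 0,"az": 0},
    {"gripper": 0,"x": -40,"y": -30,"z": 0,"ax": 0,"ay": 0,"az": 0},
    {"gripper": 0,"x": 0,"y": -40,"z": -30,"ax": 0,"ay": 0,"az": 0},
    {"gripper": 0,"x": 0,"y": -40,"z": -30,"ax": 0,"ay": 0,"az": 0},
    {"gripper": 0,"x": 0,"y": -40,"z": -40,"ax": 0,"ay": 0,"az": 0}
  ]
}}

```text
t: 23.32
position: [0.4998, 0.3473, 0.2165]
tool_rot: [0.527, 0.471, -0.527, 0.471]
wrist_force: [0.4, 0.3, 0.9]
opening: 0.001
```

Emit:
{"op": "move_arm", "data": {
  "motion": [
    {"gripper": 0,"x": 0,"y": -40,"z": -40,"ax": 0,"ay": 0,"az": 0},
    {"gripper": 0,"x": 0,"y": -40,"z": -40,"ax": 0,"ay": 0,"az": 0},
    {"gripper": 0,"x": 0,"y": 0,"z": -40,"ax": 0,"ay": 0,"az": 0},
    {"gripper": 0,"x": 0,"y": 0,"z": 0,"ax": 0,"ay": 0,"az": 0}
  ]
}}

```text
t: 23.65
position: [0.4514, 0.4569, 0.2147]
tool_rot: [-0.525, -0.473, 0.526, -0.473]
wrist_force: [0.3, -1.1, 0.3]
opening: -0.001
```

Run:
```python
from p import *
from h import *
st()
S=r.get_image('scene')['frame'][...,::-1];T=r.get_image('top')['frame'][...,::-1]
cv2.imwrite('pics/z.png',np.hstack([cv2.resize(i,None,fx=2.1,fy=2.1,interpolation=2) for i in(S[150:320,180:370],T[110:280,135:325])]))
cv2.imwrite('pics/zT.png',T);cv2.imwrite('pics/zS.png',S)
th=.186;Rx=np.array([np.cos(th),-np.sin(th)]);Ry=np.array([np.sin(th),np.cos(th)])
c=post+.105*Ry-.021*Rx
for a,b in((.023,-.15),(-.023,-.15),(-.023,.15),(.023,.15)):print('pred corner top px',proj('top',[*(c+a*Rx+b*Ry),.052]).round(1))
hsv=cv2.cvtColor(T,cv2.COLOR_BGR2HSV);m=((hsv[...,2]>140)&(hsv[...,1]>60)).astype(np.uint8);m[:135]=0;m[215:]=0;m[:,:190]=0;m[:,360:]=0
for k in cv2.findContours(m,0,1)[0]:
    if cv2.contourArea(k)>100:
        rc=cv2.minAreaRect((plane('top',k[:,0,:],.052)[:,:2]*1000).astype(np.float32));print(cv2.boundingRect(k),rc)
h=hsv;m=(((h[...,0]<6)|(h[...,0]>174))&(h[...,1]>180)&(h[...,2]>70)).astype(np.uint8)
print([cv2.boundingRect(k) for k in cv2.findContours(m,0,2)[0] if cv2.contourArea(k)>25])
o=post+.13*jy-.021*jx+.204*jy
print('closed grip top px',proj('top',[[*(o+.04*jy),.053],[*(o+.102*jy),.053]]).round(1).tolist())
```

```text
t 23.65 pos [451.4 456.9 214.7] F [ 0.27 -1.14  0.26] T [-0.07  0.02 -0.05] op -0.001
pred corner top px [[343.  167.3]]
pred corner top px [[342.9 187.8]]
pred corner top px [[203.4 179.4]]
pred corner top px [[205.5 159.1]]
(204, 159, 141, 29) ((587.8892822265625, -44.83641052246094), (302.7650146484375, 48.04307174682617), 79.49678039550781)
(270, 135, 24, 19) ((657.4996948242188, -72.07161712646484), (46.06280517578125, 43.79206848144531), 9.79907512664795)
[(120, 175, 29, 8), (5, 169, 14, 45), (21, 167, 16, 46), (333, 71, 40, 10)]
closed grip top px [[149.1, 178.6], [120.1, 179.0]]
```

View pics/z.png

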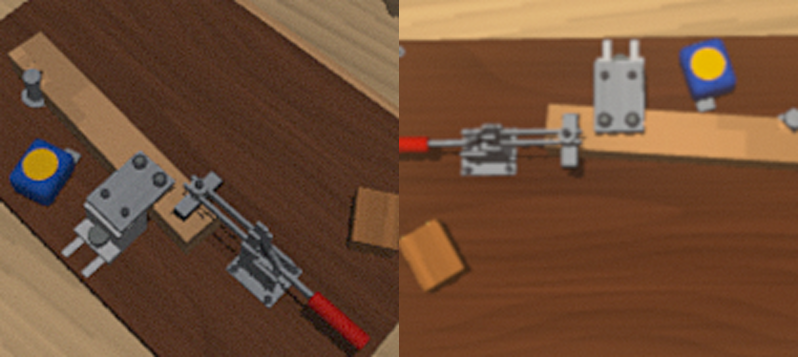

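The rail's corners match the felt position to about 1 px, the handle lies at its closed position with the foot on the rail's free end, and the robot is clear. I'm handing in.

```bash
python3 -c "
from rig import r
print(r.job_done())"
```

```text
the job is handed in; nothing more can be done
None
```

The rail is in the drilling jig, bearing on post and stop, and clamped. The job was handed in at about 24 s on the robot's clock, with the robot clear of everything.

**What I did**
- **Notch onto post:** I gripped the rail while it still lay askew and slid it until the V-notch met the post, with about 7.5 N at the wrist.
- **Swing to stop:** I let go and pushed the rail's back edge at mid-length with the closed fingers, swinging it about the post in small steps. The stop showed itself at about 4.5 N.
- **Press home:** I held 9.3–10 N there for 1.25 s.
- **Clamp:** I folded the red handle down along its arc to its hard stop with a last press of 9.5 N, then moved away.

**Last checks**
- **Rail position:** It measures 0.183 rad off the bench y axis, against 0.186 rad felt at the stop. Its corners are within about 1 px of the seated position.
- **Clamp:** The handle lies where the closed position predicts, and the clamp's foot is on the rail's free end.
- **Surroundings:** In the last view the tape and offcut look undisturbed.
- **Forces:** The readings jittered by about 1 N. The fingers also carried 5–7 N vertically during the press, which pushed the rail down onto the base. While I was gripping the rail the vertical force reached about 10 N.

No check failed or disagreed beyond the 2 mm calibration.

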